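# Clamp resin specimen blocks in the microscope's block holder

### The arm

A 6-joint arm with a two-finger parallel gripper is mounted at the origin on the work surface. World frame = base frame: x ahead of the robot, y to its left, z up, the work surface at z = 0. Lengths are in m, angles in rad, forces in N, time in s.
With the tool pointing down it reaches from about 0.375 to 0.925 m from the base axis. Payload 5.7 kg.
Tool frame: the origin (TCP) lies on the mounting face of the last link; the fingertips stand 182 mm ahead of it and the grasp point (between the pads) lies 163 mm ahead of it; y points along the fingers, x is the direction in which the jaws open and shut, and the axes are right-handed (so a half turn about y gives the same grasp; the last joint's range is limited). The gripper opens to 88 mm and grips with 3 to 60 N. Pads are 20 mm wide; open, the fingers measure 115 mm over their backs; the gripper's body (75 mm by 178 mm) begins 61 mm behind the grasp point.
Start: joints at [1.231, 0.359, 1.51, -0, 1.272, -0.115], TCP at [0.134, 0.585, 0.405] pointing down, gripper open.
Joint ranges: [-2.97, 2.97], [-1.01, 2.36], [0.21, 2.38], [-0.96, 4.11], [0.2, 2.71], [-2.98, 2.98]. Speed limits (rad/s): [2.39, 2.39, 3.14, 3.14, 3.14, 3.14].

### API

Orientations are given as a 3x3 rotation matrix whose columns are the frame's x, y, z axes.
In Python, from station import observe, optics, hand_in gives the robot as it stands.
- The arm moves only by the tool servo_tool, never from a script. Its argument "moves" is a list of rows, each an object of numbers: "tx", "ty", "tz": the shift along the world's x, y, z in mm; "roll": the turn about the world's z in rad. In form: [{"tx": .., "ty": .., "tz": .., "roll": ..}, ...]. A call has 1 to 8 rows; each row shifts and turns the commanded pose from where the row before left it; what a row does not reach is not made up. A row lasts 1/12 s, in which the tool goes at most 41.7 mm and 7.16 degrees, less where a joint would pass 70% of its speed; a pose out of reach is approached as far as the arm can. A call is refused whole if a number of a shift passes 41.7 or a number of a turn 0.125, either way. A call with a gripper value outside its range is refused whole. "claw" is the opening in per cent of the stroke, from 0 (shut) to 100 (fully open), set as the call begins (left out, the last holds). The fingers move at their own pace and stop on an object; "squeeze" is the grip in N (left out, the last holds). Time passes only in rows, so rows that do not move let the fingers close. It gives the time, the measured TCP pose, the force and the opening at its end, in the units of the state.
- observe(): the state, without advancing time (a new reading comes with each control period).
- optics.read_camera(name): name is "side" or "top"; returns a dict with "color" (480x640x3 uint8, red, green, blue), "depth" (480x640 float32, m along the optical axis (not along the pixel's ray), 0 where there is no reading), "intrinsics" (3x3 intrinsics, pixels), "rvec" (rotation vector, rad) and "tvec" (3), from world to camera coordinates, as OpenCV has them. Camera axes: x right, y down, z forward; pixel columns grow to the right and rows downward; lengths in m; the calibration is good to about 2 mm. A picture is of the moment at which its call begins.
- hand_in(): hands the job in, once; it reports no verdict.
The state is a dict: "time": time; "qpos": joint angles; "dq": joint speeds; "tau": joint torques, N m; "tcp_pos": TCP position; "eef_rot": TCP orientation; "force": force on the tool from outside, world axes, zero at the start; "torque": the same for the moment, N m; "finger_gap": finger opening in m.
Only numpy, scipy, OpenCV 4.12 (cv2) and the standard library are available. Lean on these libraries where they do the work, as an engineer would, in place of code of your own. Each camera call takes 0.05 s, during which the arm holds its last target.

### The job

Swing the block holder's clear cover fully up and stand every specimen block that is on the desk in a lane of its own, flat on the lane floor between the jaw and the fence. With the cam lever still open, turn the clamp's wing nut clockwise until its pointer faces the white mark, so that the lock force is right, then flip the cam lever all the way over until it lies flat, so that the jaw grips every block. Last, lower the cover gently onto its stops; leave the other things on the desk alone.

Things in the scene. Friction and masses are not known exactly. Their poses are not given: they have to be found in the camera images.
- holder: grey fixed block holder, yaw within 0.25 rad. Origin on the table under the middle lane; +x from front to hinge side, +y to the drive housing, z up. In mm: base x -60..115, y -90..195, 12 thick; cover stop posts (10 thick) x -45, y +-70, top z 72; hinge posts x 106, y +-70, top z 80; housing x -60..60, y 88..195, top z 40; lever ears at x 0, y 93..123, top z 63
- jaw: clamp jaw: dark bar across the front of all lanes carrying a sprung steel pad (30 mm wide, face towards the fence) for each lane, z 15 to 29 mm. Origin level with the pads' faces, inside the housing, at holder x = -2 mm with the lever open; the lever moves it 12 mm in +x, towards the fence. Closed at the right nut setting, a pad (1.2 N/mm spring) presses its block with about 5 N
- fence: steel bar across the far end of all lanes, 15 mm thick, z 13 to 28 mm. Origin on its face towards the jaw, inside the housing. The nut draws it towards the jaw, 1.5 mm per rad: its face is at holder x = 43.6 mm at nut 0 and 40 mm at the right setting
- lane0 (a point): lane of the holder: point on the lane's floor (12 mm above the table), where the middle of a clamped block's underside lies. The lane is 42 mm wide (along the holder's y) between ribs 6 mm thick and 14 mm tall, open upward; lane at y = -48 mm in the holder's frame
- lane1 (a point): lane of the holder: point on the lane's floor (12 mm above the table), where the middle of a clamped block's underside lies. The lane is 42 mm wide (along the holder's y) between ribs 6 mm thick and 14 mm tall, open upward; the middle lane
- lane2 (a point): lane of the holder: point on the lane's floor (12 mm above the table), where the middle of a clamped block's underside lies. The lane is 42 mm wide (along the holder's y) between ribs 6 mm thick and 14 mm tall, open upward; lane at y = 48 mm, next to the drive housing
- cover_bar (a point): middle of the cover's steel pull bar: round, 10 mm thick, 90 mm long, parallel to the holder's y, held 40 mm in front of the cover's front edge by an arm at each end, so one finger fits between bar and edge. 190 mm from the hinge line; 78 mm above the table when shut
- cover_hinge (a point): middle of the cover's hinge line, which is parallel to the holder's y; fixed on the holder (x = 105 mm, 78 mm above the table)
- cover (a joint): angle of the clear plastic cover (plate 150 x 160 x 6 mm, hinged at the far side): 0 = shut on its stops; grows as the bar goes up; 1.75 rad = fully up. Starts shut or up to 0.2 rad ajar. The hinge is stiff: the cover stays where it is left (2 to 4 N at the bar moves it)
- nut_grip (a point): brass wing nut, point on its upright axis at the height to grip (71 mm above the table). The wing is a bar 36 mm long, 12 mm thick, 55 to 82 mm above the table, on a round collar 34 mm across; the wing's dark-faced end, with a dark pointer on the collar, is the pointer end
- nut (a joint): turn of the wing nut, rad: grows clockwise from above (tighter), 0 to 3.4; starts at 0.4 to 1.4, stays where left (0.08 N m friction). Pointer direction, counter-clockwise from the holder's +x seen from above: pi + 2.4 - value. The white mark is on the holder's -x side of the nut, so the right setting is 2.4 (wing along x, pointer to -x); 0.2 either way is good
- lever_tip (a point): the free end of the cam lever: a flat steel bar 10 mm thick, 12 mm wide (black end 12 x 16 mm), its end 75 mm from the pivot
- lever_pivot (a point): the cam lever's pivot, fixed on the holder (x = 0, y = 108 mm, 52 mm above the table); its axis is parallel to the holder's y
- lever (a joint): angle of the cam lever: 0 = open, standing up and leaning 0.15 rad back towards the holder's +x; flips over the top towards -x (to the robot); 1.72 = fully closed, lying level above the housing with a 7 mm gap below. Needs up to 5 N near its end; the cam is self-locking: the lever stays where it is left
- block_a_mid (a point): specimen block: square aluminium foot 34 x 34 x 16 mm, on its middle an upright amber resin block 18 x 18 mm, 32 mm tall (48 mm in all, 80 g). This point: on its axis, 24 mm above its underside; z up, x and y along its sides. Grip it by the resin. Starts on the table; two or three, all alike, are there in a run
- block_b_mid (a point): specimen block: square aluminium foot 34 x 34 x 16 mm, on its middle an upright amber resin block 18 x 18 mm, 32 mm tall (48 mm in all, 80 g). This point: on its axis, 24 mm above its underside; z up, x and y along its sides. Grip it by the resin. Starts on the table; two or three, all alike, are there in a run
- block_c_mid (a point): specimen block: square aluminium foot 34 x 34 x 16 mm, on its middle an upright amber resin block 18 x 18 mm, 32 mm tall (48 mm in all, 80 g). This point: on its axis, 24 mm above its underside; z up, x and y along its sides. Grip it by the resin. Starts on the table; two or three, all alike, are there in a run
- dish: bystander: flat glass dish 84 mm across, 16 mm tall; origin under its centre
- jar: bystander: amber sample jar, 52 mm across, 75 mm tall; origin under its centre
- eyepiece: bystander: black eyepiece, 44 mm across, 60 mm tall; origin under its centre
- driver: bystander: screwdriver 150 mm long lying along its x
Things that resemble listed ones, but are neither listed nor needed, are in the scene too. Leave any yellow look-alike of the part that bears block_b_mid alone. What is shaped like the part that bears block_a_mid but yellow is not meant.

How it is judged:
On the way, in this order (a step that is already met when the one before it is completed fails the run):
1. the cover is swung up (value of joint cover above 1.4 rad), for 0.2 s.
2. every block stands in a lane and the nut points at the mark, with the lever still open (x of block_a_mid in the frame of holder between 0.01 and 0.028 m and z of block_a_mid in the frame of holder between 0.032 and 0.04 m and angle between each of block_a_mid, block_b_mid, block_c_mid's own z axis and vertical below 0.1 rad and (y of block_a_mid in the frame of holder between -0.055 and -0.041 m or y of block_a_mid in the frame of holder between -0.007 and 0.007 m or y of block_a_mid in the frame of holder between 0.041 and 0.055 m) and x of block_b_mid in the frame of holder between 0.01 and 0.028 m and z of block_b_mid in the frame of holder between 0.032 and 0.04 m and (y of block_b_mid in the frame of holder between -0.055 and -0.041 m or y of block_b_mid in the frame of holder between -0.007 and 0.007 m or y of block_b_mid in the frame of holder between 0.041 and 0.055 m) and x of block_c_mid in the frame of holder between 0.01 and 0.028 m and z of block_c_mid in the frame of holder between 0.032 and 0.04 m and (y of block_c_mid in the frame of holder between -0.055 and -0.041 m or y of block_c_mid in the frame of holder between -0.007 and 0.007 m or y of block_c_mid in the frame of holder between 0.041 and 0.055 m) and value of joint nut between 2.2 and 2.6 rad and value of joint lever below 0.4 rad), for 0.2 s.
3. the cam lever is flipped over and the jaw grips every block (value of joint lever above 1.58 rad and value of joint nut between 2.2 and 2.6 rad and contact force between each of block_a, block_b, block_c and jaw above 2 N), for 0.2 s.
4. the cover is lowered onto its stops (value of joint cover below 0.05 rad), for 0.2 s.
At the end, for the whole second after the job is handed in: Every present block upright on its lane floor (within 7 mm of the lane middle, 5 mm of the fence), pressed by the jaw with over 2 N; nut between 2.2 and 2.6 rad; lever past 1.58 rad; cover shut within 0.05 rad; all at rest (all of step 3 and x of block_a_mid in the frame of holder between 0.018 and 0.028 m and z of block_a_mid in the frame of holder between 0.032 and 0.04 m and angle between each of block_a_mid, block_b_mid, block_c_mid's own z axis and vertical below 0.1 rad and (y of block_a_mid in the frame of holder between -0.055 and -0.041 m or y of block_a_mid in the frame of holder between -0.007 and 0.007 m or y of block_a_mid in the frame of holder between 0.041 and 0.055 m) and x of block_b_mid in the frame of holder between 0.018 and 0.028 m and z of block_b_mid in the frame of holder between 0.032 and 0.04 m and (y of block_b_mid in the frame of holder between -0.055 and -0.041 m or y of block_b_mid in the frame of holder between -0.007 and 0.007 m or y of block_b_mid in the frame of holder between 0.041 and 0.055 m) and x of block_c_mid in the frame of holder between 0.018 and 0.028 m and z of block_c_mid in the frame of holder between 0.032 and 0.04 m and (y of block_c_mid in the frame of holder between -0.055 and -0.041 m or y of block_c_mid in the frame of holder between -0.007 and 0.007 m or y of block_c_mid in the frame of holder between 0.041 and 0.055 m) and value of joint cover below 0.05 rad and linear speed of each of block_a, block_b, block_c below 0.02 m/s); the robot touches nothing.
It fails at once if the cover is slammed onto its stops (faster than 1.8 rad/s in the last 0.25 rad) (value of joint cover below 0.25 rad and velocity of joint cover below -1.8 rad/s).
It fails at once if another thing on the desk is pushed more than 4 cm (distance of any of dish, jar, eyepiece, driver from where it was at the start of the episode above 0.04 m).
Of block_a, block_b, block_c only 2 to 3 are there at a start; the rules pass over those that are not, and their reading is None.
At some moment in a run one of block_a, block_b, block_c may be knocked a few centimetres aside while the robot is not near it.
Once in a run the grip may slacken for a moment while it holds something.
It also fails if it takes over 210 s, if anything falls off the work surface, if the arm or the gripper's body presses on something with over 40 N, if the wrist force passes 120 N, or if a joint passes its speed limit or range.

## Working session

There is one attempt and no reset: what is moved stays moved. The work goes in short steps, Python scripts to look and compute and a tool call to move; the robot and the scene stay as the last step left them, time stands still between calls to the robot, and variables do not carry over. Pictures are saved under pics/ and viewed, and the job is handed in when it is done.

Besides the shell and the picture viewer there is one more tool, called after "Emit:" as name([rows], argument=value, ...), one row to a line, values as JSON. servo_tool: Moves the arm, as the interface text tells. Its arguments: {"type":"object","properties":{"moves":{"type":"array","items":{"type":"object","properties":{"tx":{"type":"number"},"ty":{"type":"number"},"tz":{"type":"number"},"roll":{"type":"number"}}}},"claw":{"type":"number"},"squeeze":{"type":"number"}},"required":["moves"]}

```bash
ls; mkdir -p pics; cat > h.py <<'E'
import numpy as np, cv2, pickle
from station import observe, optics, hand_in
def cam(n,save=None):
    d=optics.read_camera(n)
    if save: cv2.imwrite('pics/'+save,d['color'][:,:,::-1])
    R=cv2.Rodrigues(np.array(d['rvec']).reshape(3,1))[0]; t=np.array(d['tvec']).reshape(3)
    K=np.array(d['intrinsics']); D=d['depth']
    v,u=np.mgrid[0:480,0:640]
    pc=np.stack([(u-K[0,2])/K[0,0]*D,(v-K[1,2])/K[1,1]*D,D],-1)
    P=(pc-t)@R
    P[D==0]=np.nan
    d.update(R=R,t=t,K=K,P=P)
    return d
def proj(d,p):
    q=d['R']@np.array(p)+d['t']; q=d['K']@q; return q[:2]/q[2]
def st():
    o=observe(); print('t',round(o['time'],2),'tcp',np.round(np.array(o['tcp_pos'])*1000,1),'yaw',np.round(np.arctan2(o['eef_rot'][1][0],o['eef_rot'][0][0]),3),'F',np.round(o['force'],1),'gap',round(o['finger_gap']*1000,1)); return o
E
python3 - <<'E'
from h import *
o=st(); print(np.round(o['eef_rot'],3))
for n in('side','top'):
    d=cam(n,n+'0.png'); pickle.dump({k:d[k] for k in('color','P','R','t','K')},open(n+'0.pkl','wb')); print(n,-d['R'].T@d['t'],d['R'][2])
E
```

```text
pics
t 0.0 tcp [133.6 584.6 403.8] yaw 1.346 F [-0.1  0.4  0.1] gap 87.7
[[ 0.223 -0.001 -0.975]
 [ 0.975 -0.002  0.223]
 [-0.002 -1.     0.   ]]
side [ 0.40747183 -1.24676545  1.22212266] [ 0.09340939  0.73794841 -0.6683613 ]
top [ 0.40625172 -0.01550328  1.26901747] [ 0.12749117  0.00784335 -0.99180869]
```

View pics/top0.png

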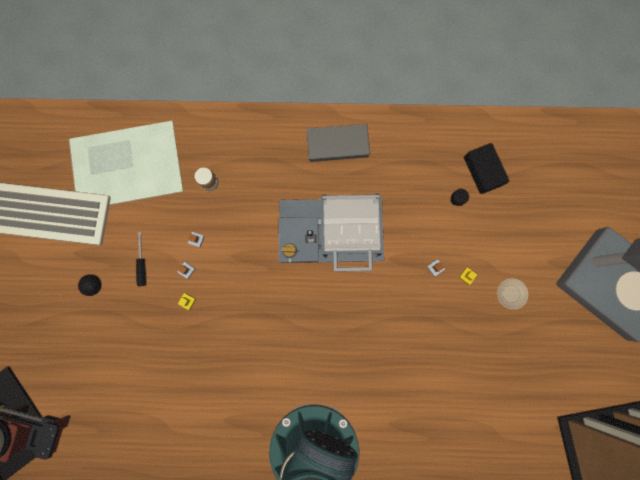

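View pics/side0.png

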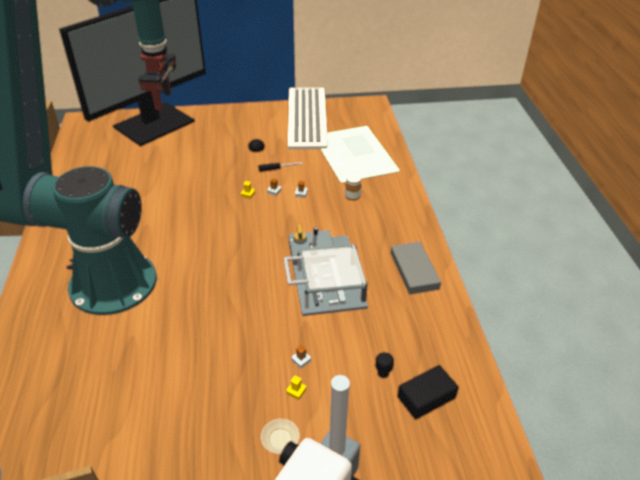

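```bash
python3 - <<'E'
import pickle,cv2,numpy as np
a=pickle.load(open('top0.pkl','rb')); b=pickle.load(open('side0.pkl','rb'))
c=a['color'][:,:,::-1]
cv2.imwrite('pics/z1.png',cv2.resize(c[185:285,265:398],None,fx=6,fy=6,interpolation=cv2.INTER_CUBIC))
l=cv2.resize(c[220:320,165:225],None,fx=5,fy=5,interpolation=cv2.INTER_CUBIC);r=cv2.resize(c[220:320,415:485],None,fx=5,fy=5,interpolation=cv2.INTER_CUBIC)
cv2.imwrite('pics/z2.png',np.hstack([l,r]))
c=b['color'][:,:,::-1]
cv2.imwrite('pics/z3.png',cv2.resize(c[220:320,275:375],None,fx=6,fy=6,interpolation=cv2.INTER_CUBIC))
for p in [(196,240),(186,270),(437,268),(187,301),(469,276),(290,250),(310,237),(352,215),(300,205),(352,268)]:
    print(p,np.round(a['P'][p[1],p[0]]*1000,1))
E
```

```text
(196, 240) [547.4 328.   30.3]
(186, 270) [465.2 347.2  41.7]
(437, 268) [ 483.  -318.6   48.6]
(187, 301) [383.6 339.8  42.1]
(469, 276) [ 463.6 -403.    47.2]
(290, 250) [520.1  68.8  82.2]
(310, 237) [554.3  17.7  87.2]
(352, 215) [615.  -90.6  81.4]
(300, 205) [652.1  49.3  14.8]
(352, 268) [476.  -91.3  92.1]
```

View pics/z1.png

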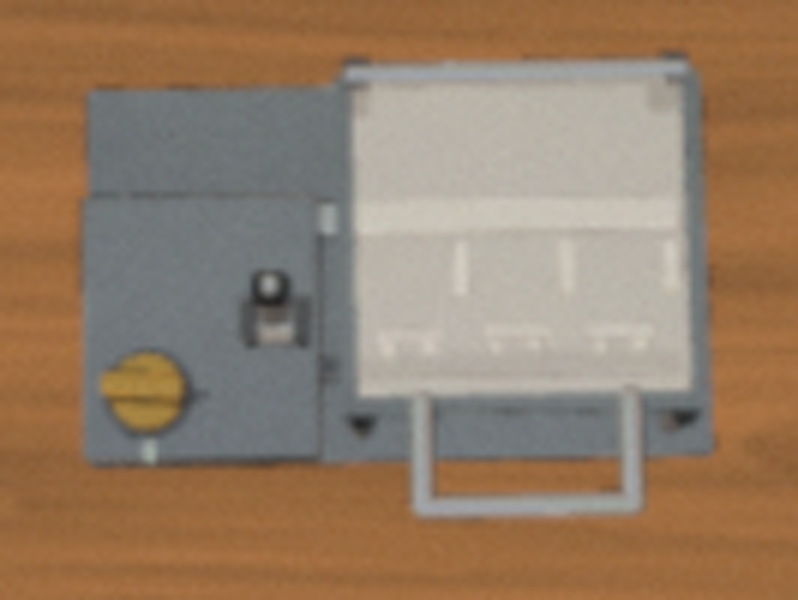

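View pics/z2.png

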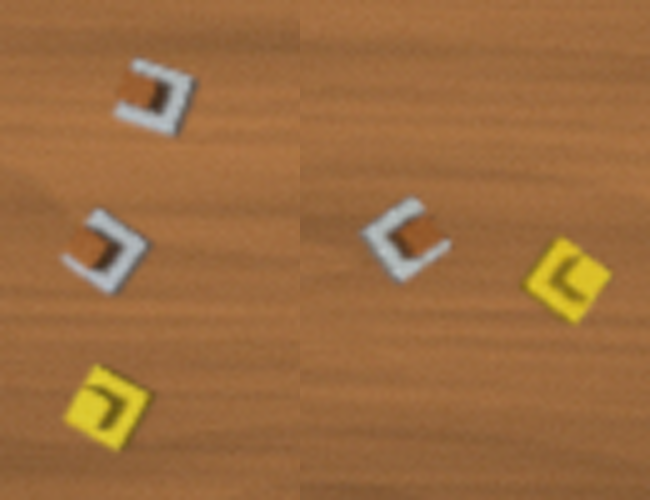

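View pics/z3.png

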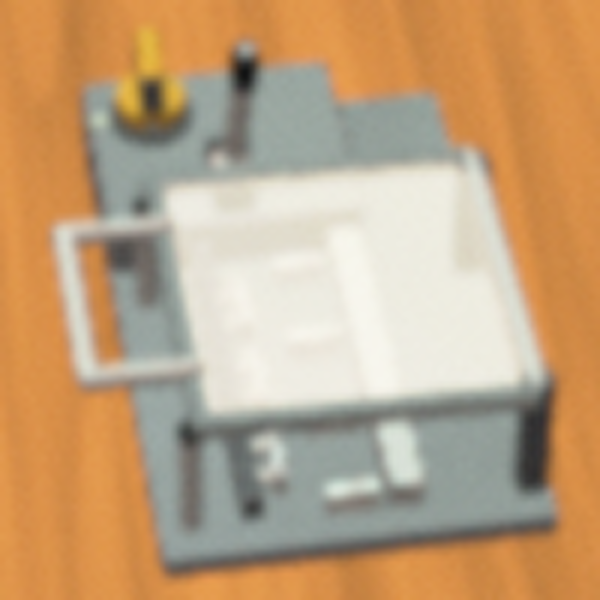

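```bash
cat > fit.py <<'E'
import pickle,cv2,numpy as np
from scipy.optimize import least_squares
a=pickle.load(open('top0.pkl','rb')); b=pickle.load(open('side0.pkl','rb'))
def P(d,p):
    q=d['K']@(d['R']@np.array(p)+d['t']); return q[:2]/q[2]
T=[((-60,-90,12),(712,455)),((115,195,12),(88,90)),((-60,195,40),(85,463)),((-60,88,40),(320,460)),((60,195,40),(82,197))]
S=[((-60,-90,12),(167,566)),((115,-90,12),(553,522)),((-60,195,40),(85,95)),((60,195,40),(327,65))]
def w(x,p):
    c,s=np.cos(x[2]),np.sin(x[2]); return np.array([x[0]+c*p[0]-s*p[1],x[1]+s*p[0]+c*p[1],p[2]])/1000
def res(x,T,S):
    r=[]
    for p,uv in T: r+=list(P(a,w(x,p))-((np.array(uv)+.5)/6-.5+[265,185]))
    for p,uv in S: r+=list(P(b,w(x,p))-((np.array(uv)+.5)/6-.5+[275,220]))
    return r
for t,s in((T,[]),([],S),(T,S)):
    f=least_squares(lambda x:res([x[0],x[1],x[2]/1000],t,s),[560,-90,0]); print(f.x,np.round(f.fun,2))
E
python3 fit.py
```

```text
[559.05466797 -90.60032751  35.7579327 ] [ 0.43  0.31 -0.3  -0.05 -0.44 -0.03  0.46 -0.2  -0.15 -0.04]
[555.48892692 -94.76498725  34.53978811] [-0.84  0.63  1.27  0.38 -0.57 -1.22  0.11 -0.26]
[557.25524452 -91.73771515  31.69654138] [ 0.76  1.11  0.25  0.31 -0.13  0.35  0.78  0.35  0.34  0.34 -0.38 -0.35
  1.66 -0.43  0.13 -2.01  0.78 -0.96]
```

```bash
cat > m.py <<'E'
import pickle,cv2,numpy as np
a=pickle.load(open('top0.pkl','rb'));b=pickle.load(open('side0.pkl','rb'))
for n,d in(('top',a),('side',b)):
    P=d['P']*1000
    m=(P[...,0]>440)&(P[...,0]<700)&(P[...,1]>5)&(P[...,1]<120)&(abs(P[...,2]-40)<6)
    pts=P[m][:,:2].astype(np.float32); r=cv2.minAreaRect(pts); print(n,'housing',m.sum(),r, np.median(P[m][:,2]))
    m=(P[...,0]>440)&(P[...,0]<700)&(P[...,1]>-200)&(P[...,1]<120)&(abs(P[...,2]-12)<7)
    pts=P[m][:,:2].astype(np.float32); r=cv2.minAreaRect(pts); print(n,'base',m.sum(),r, np.median(P[m][:,2]))
    # blocks
    for c in [(540,320),(465,340),(483,-315),(383,335),(463,-400)]:
        near=(abs(P[...,0]-c[0])<40)&(abs(P[...,1]-c[1])<40)
        foot=near&(abs(P[...,2]-16)<6); top=near&(abs(P[...,2]-48)<5);al=near&(P[...,2]>9)
        rf=cv2.minAreaRect(P[al][:,:2].astype(np.float32))
        print(n,c,'foot',foot.sum(),np.round(np.median(P[foot],0),1),np.round(rf[0],1),np.round(rf[1],1),round(rf[2],1),'top',top.sum(),np.round(np.median(P[top],0),1) if top.sum() else '')
P=a['P']*1000
print('zfloor',np.nanmedian(P[300:320,250:350,2]),np.nanstd(P[300:320,250:350,2]))
print(np.round(P[266:271,335:372:6],0).tolist())
E
python3 m.py
```

```text
top housing 1342 ((554.8177490234375, 54.04682922363281), (120.17461395263672, 97.53095245361328), 1.2897661924362183) 40.437926546796746
top base 1383 ((569.0361328125, -39.936065673828125), (256.8214416503906, 317.76318359375), 0.3257600665092468) 12.165960145283686
top (540, 320) foot 99 [549.1 326.4  15.7] [552.8 333.7] [35.9 34.1] 71.8 top 49 [553.1 332.1  48.2]
top (465, 340) foot 95 [466.6 349.5  15.9] [467.3 356.1] [34.1 34.1] 55.1 top 46 [467.4 355.8  48.7]
top (483, -315) foot 99 [ 484.7 -318.9   16.5] [ 479.2 -329.4] [53.1 35.2] 35.9 top 47 [ 488.  -323.8   48.5]
top (383, 335) foot 97 [383.4 342.6  16.2] [382.9 348.9] [35.1 34.8] 62.2 top 46 [383.4 348.7  47.8]
top (463, -400) foot 85 [ 464.6 -404.7   15.9] [ 466.5 -410.6] [34.6 33.8] 54.8 top 46 [ 466.2 -410.2   48.7]
side housing 482 ((549.0078125, 56.96961212158203), (119.30089569091797, 96.08824157714844), 2.4672691822052) 38.53769721784336
side base 1393 ((569.3639526367188, -42.917083740234375), (253.05880737304688, 307.1343994140625), 0.04992125183343887) 10.019634165632025
side (540, 320) foot 60 [547.7 327.   15.
[... 622 characters left out ...]
7.0, -116.0, 1.0], [487.0, -133.0, 4.0], [482.0, -140.0, 86.0]], [[478.0, -48.0, 87.0], [478.0, -63.0, 91.0], [479.0, -79.0, 83.0], [479.0, -94.0, 88.0], [479.0, -109.0, 89.0], [480.0, -125.0, 84.0], [480.0, -140.0, 91.0]], [[475.0, -48.0, 91.0], [476.0, -64.0, 87.0], [476.0, -79.0, 87.0], [476.0, -94.0, 86.0], [477.0, -109.0, 90.0], [477.0, -125.0, 92.0], [477.0, -140.0, 92.0]], [[473.0, -48.0, 90.0], [473.0, -63.0, 90.0], [474.0, -79.0, 85.0], [474.0, -94.0, 90.0], [474.0, -109.0, 89.0], [475.0, -125.0, 82.0], [475.0, -140.0, 90.0]], [[470.0, -48.0, 86.0], [471.0, -64.0, 84.0], [471.0, -79.0, 86.0], [472.0, -95.0, 83.0], [472.0, -110.0, 85.0], [472.0, -125.0, 87.0], [472.0, -140.0, 86.0]]]
```

Emit:
servo_tool([
  {"tx": 36,"ty": -18,"roll": -0.12},
  {"tx": 36,"ty": -18,"roll": -0.12},
  {"tx": 36,"ty": -18,"roll": -0.12},
  {"tx": 36,"ty": -18,"roll": -0.12},
  {"tx": 36,"ty": -18,"roll": -0.12},
  {"tx": 36,"ty": -18,"roll": -0.12},
  {"tx": 36,"ty": -18,"roll": -0.12},
  {"tx": 36,"ty": -18,"roll": -0.12},
], claw=60, squeeze=25)

```text
schema error: expected keys tx, ty, tz, roll
```

Emit:
servo_tool([
  {"tx": 5,"ty": -40,"roll": -0.1},
  {"tx": 5,"ty": -40,"roll": -0.1},
  {"tx": 5,"ty": -40,"roll": -0.1},
  {"tx": 5,"ty": -40,"roll": -0.05},
  {"tx": 5,"ty": -40},
  {"tx": 5,"ty": -40},
  {"tx": 5,"ty": -40},
  {"tx": 5,"ty": -40},
])

```text
schema error: expected keys tx, ty, tz, roll
```

All four keys needed.

Emit:
servo_tool([
  {"tx": 36,"ty": -18,"tz": 0,"roll": -0.12},
  {"tx": 36,"ty": -18,"tz": 0,"roll": -0.12},
  {"tx": 36,"ty": -18,"tz": 0,"roll": -0.12},
  {"tx": 36,"ty": -18,"tz": 0,"roll": -0.12},
  {"tx": 36,"ty": -18,"tz": 0,"roll": -0.12},
  {"tx": 36,"ty": -18,"tz": 0,"roll": -0.12},
  {"tx": 36,"ty": -18,"tz": 0,"roll": -0.12},
  {"tx": 36,"ty": -18,"tz": 0,"roll": -0.12},
], claw=60, squeeze=25)

```text
time: 0.77
tcp_pos: [0.4232, 0.4396, 0.4043]
eef_rot: [[0.929, -0.001, -0.371], [0.371, -0.0, 0.929], [-0.001, -1.0, -0.0]]
force: [-0.3, 0.5, 0.4]
finger_gap: 0.053
```

Emit:
servo_tool([
  {"tx": 5,"ty": -40,"tz": 0,"roll": -0.1},
  {"tx": 5,"ty": -40,"tz": 0,"roll": -0.1},
  {"tx": 5,"ty": -40,"tz": 0,"roll": -0.1},
  {"tx": 5,"ty": -40,"tz": 0,"roll": -0.05},
  {"tx": 5,"ty": -40,"tz": 0,"roll": 0},
  {"tx": 5,"ty": -40,"tz": 0,"roll": 0},
  {"tx": 5,"ty": -40,"tz": 0,"roll": 0},
  {"tx": 5,"ty": -40,"tz": 0,"roll": 0},
])

```text
time: 1.43
tcp_pos: [0.4613, 0.119, 0.4045]
eef_rot: [[0.999, -0.0, -0.036], [0.036, -0.0, 0.999], [-0.0, -1.0, -0.0]]
force: [0.6, 0.6, -0.9]
finger_gap: 0.0524
```

Emit:
servo_tool([
  {"tx": 2,"ty": -40,"tz": 0,"roll": 0},
  {"tx": 2,"ty": -40,"tz": 0,"roll": 0},
  {"tx": 2,"ty": -40,"tz": 0,"roll": 0},
  {"tx": 2,"ty": -40,"tz": 0,"roll": 0},
  {"tx": 3,"ty": -40,"tz": -10,"roll": 0},
  {"tx": 2,"ty": -12,"tz": -35,"roll": 0},
  {"tx": 0,"ty": 0,"tz": -35,"roll": 0},
  {"tx": 0,"ty": 0,"tz": -30,"roll": 0},
])

```text
time: 2.1
tcp_pos: [0.4744, -0.0925, 0.2931]
eef_rot: [[0.999, 0.0, -0.033], [0.033, -0.0, 0.999], [0.0, -1.0, -0.0]]
force: [-0.1, -0.3, 0.3]
finger_gap: 0.0525
```

```bash
cat > look.py <<'E'
from h import *
import sys
tag=sys.argv[1]; st()
# args: name u0 v0 u1 v1 fx
for i in range(2,len(sys.argv),2):
    n=sys.argv[i]; u0,v0,u1,v1=map(int,sys.argv[i+1].split(','))
    d=cam(n); pickle.dump({k:d[k] for k in('color','P','R','t','K')},open('last_%s.pkl'%n,'wb'))
    c=d['color'][v0:v1,u0:u1,::-1]; f=min(800/(u1-u0),600/(v1-v0)); f=int(f)
    cv2.imwrite('pics/%s_%s.png'%(tag,n),cv2.resize(c,None,fx=f,fy=f,interpolation=cv2.INTER_CUBIC)); print(n,'scale',f)
E
python3 look.py a side 250,170,400,310 top 265,150,425,270
```

```text
t 2.1 tcp [474.4 -92.5 293.1] yaw 0.033 F [-0.1 -0.3  0.3] gap 52.5
side scale 4
top scale 5
```

View pics/a_side.png

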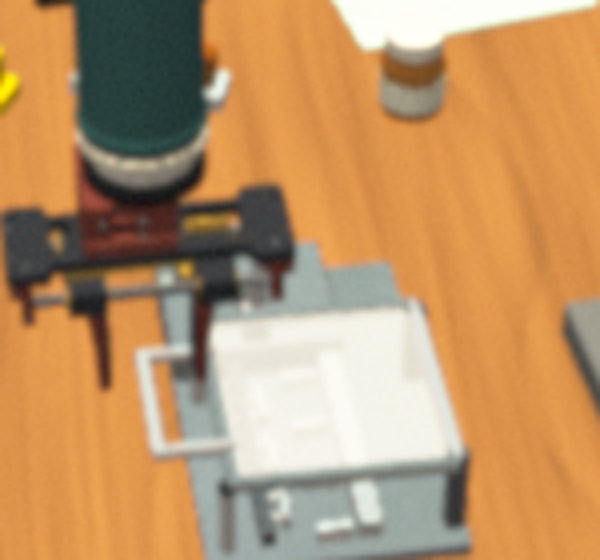

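View pics/a_top.png

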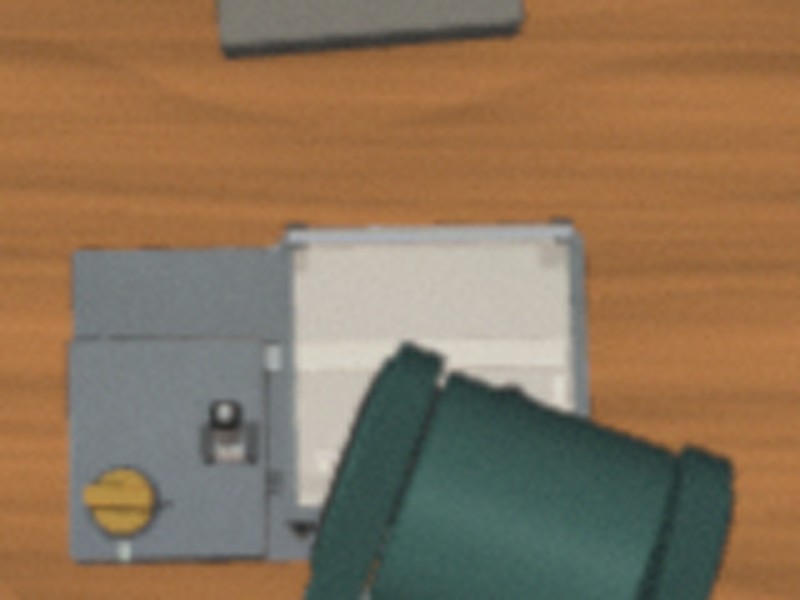

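```bash
python3 - <<'E'
import pickle,numpy as np
d=pickle.load(open('last_side.pkl','rb'))
def proj(p):
    q=d['K']@(d['R']@np.array(p)/1+d['t']); return q[:2]/q[2]
for dx in(-33,-26,26,33):
  for z in(.111,.130): print(dx,z,(proj([.4744+dx/1000*1,-.0925+dx*.033/1000,z])-[250,170]+.5)*4)
# bar ends
h=(557,-91.5)
for yy in(-45,45):
  for z in (78,83,88): print('bar',yy,z,(proj([ (557-85-.034*yy)/1000,(-91.5-85*.034+yy)/1000,z/1000])-[250,170]+.5)*4)
P=d['P']*1000
m=(P[...,2]>112)&(P[...,2]<125)&(abs(P[...,1]+92)<25)&(abs(P[...,0]-474)<60)
v,u=np.where(m)
for k in range(0,len(u),3): print(u[k],v[k],np.round(P[v[k],u[k]],0))
E
```

```text
-33 0.111 [103.29524468 376.78164223]
-33 0.13 [102.07672612 355.35758838]
-26 0.111 [114.13992337 375.66776194]
-26 0.13 [113.00892997 354.24592621]
26 0.111 [194.3513772  367.42907086]
26 0.13 [193.86494571 346.02392671]
33 0.111 [205.1023175  366.32481864]
33 0.13 [204.70190226 344.92194994]
bar -45 78 [160.52552827 459.37014925]
bar -45 83 [160.32567678 453.9085919 ]
bar -45 88 [160.12498063 448.42395131]
bar 45 78 [144.35177122 363.11182993]
bar 45 83 [144.12718464 357.67419599]
bar 45 88 [143.90168693 352.21450241]
297 256 [499. -81. 121.]
300 260 [ 505. -100.  124.]
299 261 [ 502. -101.  121.]
298 262 [ 499. -100.  117.]
301 262 [ 507. -105.  121.]
299 263 [ 502. -101.  114.]
274 264 [ 438. -106.  123.]
277 264 [ 445. -107.  123.]
275 265 [ 440. -107.  119.]
275 266 [ 440. -108.  117.]
275 267 [ 440. -107.  113.]
```

Emit:
servo_tool([
  {"tx": -3,"ty": 0,"tz": 0,"roll": 0},
  {"tx": 0,"ty": 0,"tz": 0,"roll": 0},
  {"tx": 0,"ty": 0,"tz": 0,"roll": 0},
  {"tx": 0,"ty": 0,"tz": -10,"roll": 0},
  {"tx": 0,"ty": 0,"tz": -12,"roll": 0},
  {"tx": 0,"ty": 0,"tz": -12,"roll": 0},
  {"tx": 0,"ty": 0,"tz": -12,"roll": 0},
  {"tx": 0,"ty": 0,"tz": 0,"roll": 0},
], claw=34)

```text
time: 2.87
tcp_pos: [0.4718, -0.0908, 0.2487]
eef_rot: [[0.999, 0.0, -0.037], [0.037, -0.0, 0.999], [0.0, -1.0, -0.0]]
force: [-0.2, -0.5, -0.3]
finger_gap: 0.0299
```

```bash
python3 look.py b side 250,170,400,310
```

```text
t 2.87 tcp [471.8 -90.8 248.7] yaw 0.037 F [-0.2 -0.5 -0.3] gap 29.9
side scale 4
```

View pics/b_side.png

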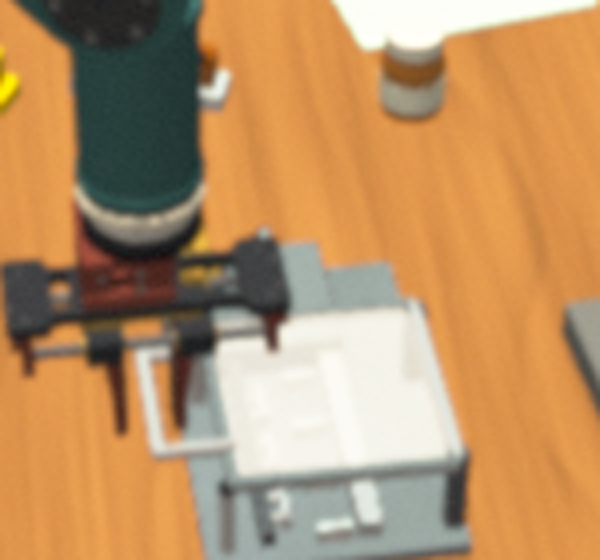

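Emit:
servo_tool([
  {"tx": 0,"ty": 0,"tz": -2,"roll": 0},
  {"tx": 0,"ty": 0,"tz": 0,"roll": 0},
  {"tx": 0,"ty": 0,"tz": 0,"roll": 0},
  {"tx": 0,"ty": 0,"tz": 0,"roll": 0},
  {"tx": 0,"ty": 0,"tz": 0,"roll": 0},
  {"tx": 0,"ty": 0,"tz": 0,"roll": 0},
], claw=0, squeeze=20)

```text
time: 3.42
tcp_pos: [0.4724, -0.0912, 0.2471]
eef_rot: [[0.999, 0.002, -0.036], [0.036, -0.0, 0.999], [0.002, -1.0, -0.0]]
force: [2.7, 0.4, 1.1]
finger_gap: 0.0095
```

```bash
python3 -c "
import numpy as np
th=np.arange(0.03,1.8,0.1)
for a,b in zip(th[:-1],th[1:]):
  dx=190*(np.cos(a)-np.cos(b)); print(round(b,2),round(dx*.9994,1),round(dx*.035,1),round(190*(np.sin(b)-np.sin(a)),1))"
```

```text
0.13 1.5 0.1 18.9
0.23 3.4 0.1 18.7
0.33 5.2 0.2 18.3
0.43 7.0 0.2 17.6
0.53 8.8 0.3 16.8
0.63 10.4 0.4 15.9
0.73 11.9 0.4 14.8
0.83 13.3 0.5 13.5
0.93 14.6 0.5 12.1
1.03 15.8 0.6 10.6
1.13 16.7 0.6 9.0
1.23 17.5 0.6 7.2
1.33 18.2 0.6 5.4
1.43 18.6 0.7 3.6
1.53 18.9 0.7 1.7
1.63 19.0 0.7 -0.2
1.73 18.9 0.7 -2.1
```

Emit:
servo_tool([
  {"tx": 1.5,"ty": 0,"tz": 19,"roll": 0},
  {"tx": 3.5,"ty": 0,"tz": 18.5,"roll": 0},
  {"tx": 5,"ty": 0,"tz": 18.5,"roll": 0},
  {"tx": 7,"ty": 0.5,"tz": 17.5,"roll": 0},
  {"tx": 9,"ty": 0.5,"tz": 17,"roll": 0},
  {"tx": 10.5,"ty": 0.5,"tz": 16,"roll": 0},
])

```text
time: 3.92
tcp_pos: [0.5077, -0.0899, 0.3535]
eef_rot: [[0.999, -0.002, -0.036], [0.036, -0.001, 0.999], [-0.002, -1.0, -0.001]]
force: [1.4, -2.3, -5.0]
finger_gap: 0.0092
```

Emit:
servo_tool([
  {"tx": 12,"ty": 0.5,"tz": 15,"roll": 0},
  {"tx": 13.5,"ty": 0.5,"tz": 13.5,"roll": 0},
  {"tx": 14.5,"ty": 0.5,"tz": 12,"roll": 0},
  {"tx": 16,"ty": 0.5,"tz": 10.5,"roll": 0},
  {"tx": 16.5,"ty": 0.5,"tz": 9,"roll": 0},
  {"tx": 17.5,"ty": 0.5,"tz": 7,"roll": 0},
])

```text
time: 4.42
tcp_pos: [0.5967, -0.0867, 0.4219]
eef_rot: [[0.999, -0.005, -0.036], [0.036, -0.001, 0.999], [-0.005, -1.0, -0.0]]
force: [-6.2, -0.2, 8.9]
finger_gap: 0.0096
```

Emit:
servo_tool([
  {"tx": 18,"ty": 0.5,"tz": 5.5,"roll": 0},
  {"tx": 18.5,"ty": 0.5,"tz": 3.5,"roll": 0},
  {"tx": 19,"ty": 0.5,"tz": 2,"roll": 0},
  {"tx": 19,"ty": 0.5,"tz": 0,"roll": 0},
  {"tx": 19,"ty": 0.5,"tz": -2,"roll": 0},
  {"tx": 6,"ty": 0,"tz": -1,"roll": 0},
  {"tx": 0,"ty": 0,"tz": 0,"roll": 0},
  {"tx": 0,"ty": 0,"tz": 0,"roll": 0},
])

```text
time: 5.08
tcp_pos: [0.697, -0.0839, 0.4283]
eef_rot: [[0.999, -0.003, -0.036], [0.036, 0.0, 0.999], [-0.003, -1.0, 0.0]]
force: [-3.5, 0.2, 4.9]
finger_gap: 0.0092
```

```bash
python3 look.py c side 250,150,400,290
```

```text
t 5.08 tcp [697.  -83.9 428.3] yaw 0.036 F [-3.5  0.2  4.9] gap 9.2
side scale 4
```

View pics/c_side.png

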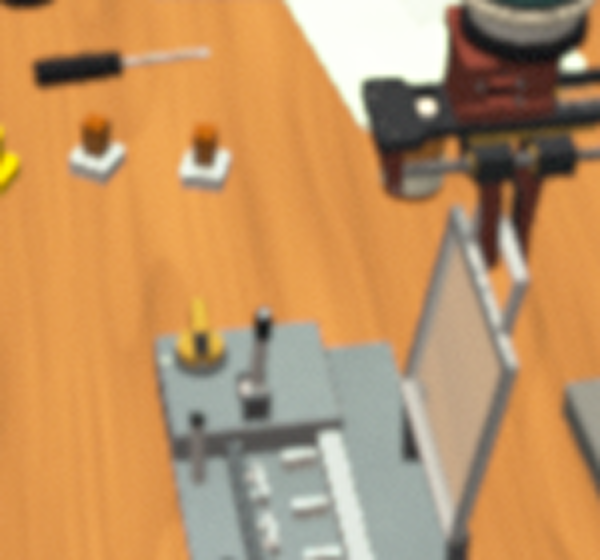

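Emit:
servo_tool([
  {"tx": 0,"ty": 0,"tz": 0,"roll": 0},
  {"tx": 0,"ty": 0,"tz": 0,"roll": 0},
  {"tx": 0,"ty": 0,"tz": 0,"roll": 0},
  {"tx": 0,"ty": 0,"tz": 25,"roll": 0},
  {"tx": 0,"ty": 0,"tz": 30,"roll": 0},
  {"tx": -13,"ty": 38,"tz": 0,"roll": 0.11},
  {"tx": -13,"ty": 38,"tz": 0,"roll": 0.11},
  {"tx": -13,"ty": 38,"tz": 0,"roll": 0.11},
], claw=35)

```text
time: 5.8
tcp_pos: [0.6584, 0.0303, 0.4835]
eef_rot: [[0.933, 0.001, -0.361], [0.361, 0.0, 0.933], [0.001, -1.0, -0.0]]
force: [0.8, -0.2, -0.6]
finger_gap: 0.0311
```

Emit:
servo_tool([
  {"tx": -13,"ty": 38,"tz": 0,"roll": 0.11},
  {"tx": -13,"ty": 38,"tz": 0,"roll": 0.11},
  {"tx": -13,"ty": 38,"tz": 0,"roll": 0.11},
  {"tx": -13,"ty": 38,"tz": 0,"roll": 0.11},
  {"tx": -13,"ty": 38,"tz": -10,"roll": 0.11},
  {"tx": -13,"ty": 38,"tz": -10,"roll": 0.11},
  {"tx": -13,"ty": 37,"tz": -10,"roll": 0.11},
  {"tx": -12,"ty": 38,"tz": -10,"roll": 0.11},
], claw=45)

```text
time: 6.47
tcp_pos: [0.5547, 0.3344, 0.4427]
eef_rot: [[0.314, 0.0, -0.949], [0.949, -0.0, 0.314], [-0.0, -1.0, -0.0]]
force: [1.1, -0.5, -0.4]
finger_gap: 0.0395
```

```bash
python3 look.py d side 240,120,400,240 top 160,185,400,320; cp last_top.pkl top0.pkl; cp last_side.pkl side0.pkl; python3 m.py | grep foot
```

```text
t 6.47 tcp [554.7 334.4 442.7] yaw 1.251 F [ 1.1 -0.5 -0.4] gap 39.5
side scale 5
top scale 3
top (540, 320) foot 99 [547.  327.5  15.7] [540. 320.] [79.7 80.2] 0.2 top 44 [552.1 333.4  48.1]
top (465, 340) foot 95 [464.2 349.9  15.9] [463.9 355.1] [89.2 48.1] 11.7 top 48 [467.3 355.9  47.9]
top (483, -315) foot 97 [ 484.8 -318.2   17. ] [ 480.5 -320.1] [39.4 48.6] 40.0 top 47 [ 485.9 -323.7   48.9]
top (383, 335) foot 98 [383.4 342.9  15.7] [385.5 320.6] [83.3 65.4] 61.6 top 51 [383.5 348.7  47. ]
top (463, -400) foot 93 [ 464.7 -404.    17. ] [ 466.6 -410.4] [35.1 34.5] 53.7 top 49 [ 466.4 -410.1   49. ]
side (540, 320) foot 61 [546.8 326.5  14.1] [542.7 317.6] [74.6 74.9] 89.5 top 15 [545.  330.1  46.3]
side (465, 340) foot 57 [460.7 348.5  14.8] [462.5 355.8] [40.7 38. ] 60.6 top 16 [462.2 353.8  44.6]
side (483, -315) foot 112 [ 480.2 -330.8   14.6] [ 480.6 -325.9] [36.7 37.8] 43.4 top 50 [ 481.9 -325.5   46.1]
side (383, 335) foot 58 [380.2 342.6  14.6] [377.  347.5] [39.  35.7] 68.4 top 19 [376.5 345.5  46. ]
side (463, -400) foot 121 [ 462.5 -418.1   14.5] [ 461.7 -411.9] [37.3 36.8] 60.1 top 59 [ 462.9 -411.9   46.2]
```

View pics/d_side.png

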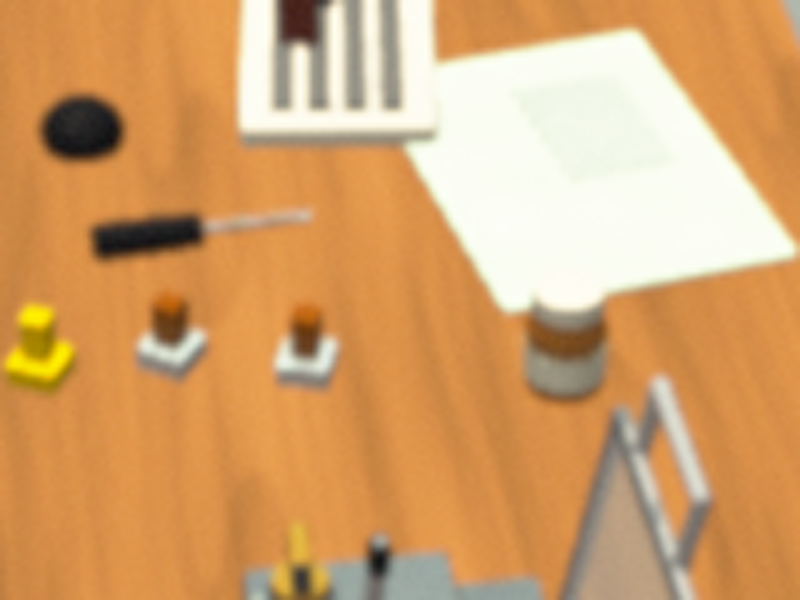

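View pics/d_top.png

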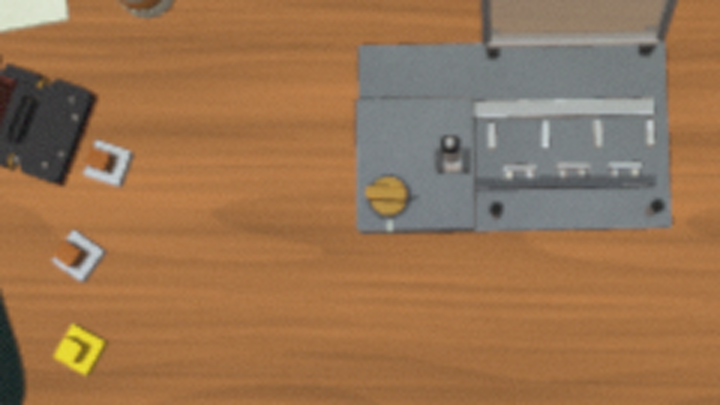

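Emit:
servo_tool([
  {"tx": -4.5,"ty": -1.5,"tz": -35,"roll": 0},
  {"tx": 0,"ty": 0,"tz": -40,"roll": 0},
  {"tx": 0,"ty": 0,"tz": -40,"roll": 0},
  {"tx": 0,"ty": 0,"tz": -40,"roll": 0},
  {"tx": 0,"ty": 0,"tz": -25,"roll": 0},
  {"tx": 0,"ty": 0,"tz": -10,"roll": 0},
  {"tx": 0,"ty": 0,"tz": 0,"roll": 0},
])

```text
time: 7.15
tcp_pos: [0.5506, 0.3303, 0.2505]
eef_rot: [[0.32, -0.005, -0.947], [0.947, -0.002, 0.32], [-0.004, -1.0, 0.004]]
force: [-0.3, 0.3, -0.9]
finger_gap: 0.0396
```

```bash
python3 look.py e side 260,140,360,215 top 140,180,260,270
```

```text
t 7.15 tcp [550.6 330.3 250.5] yaw 1.245 F [-0.3  0.3 -0.9] gap 39.6
side scale 8
top scale 6
```

View pics/e_side.png

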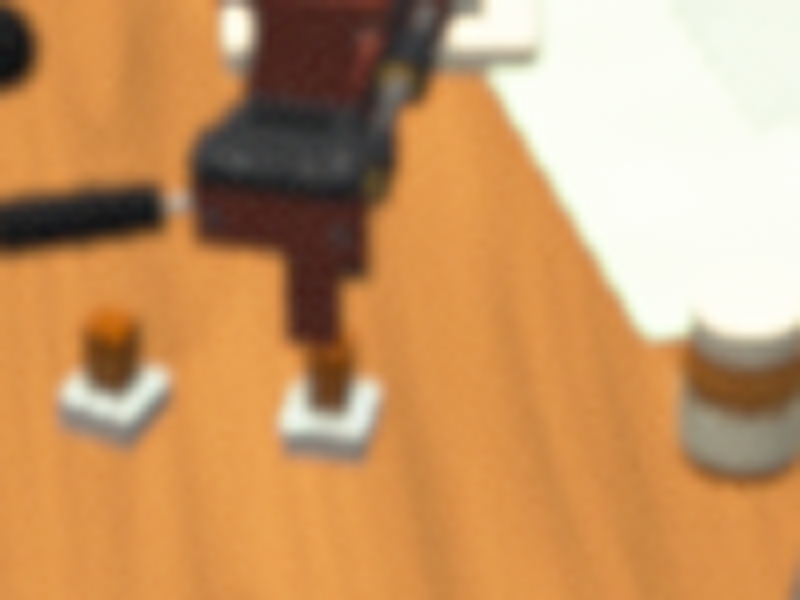

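View pics/e_top.png

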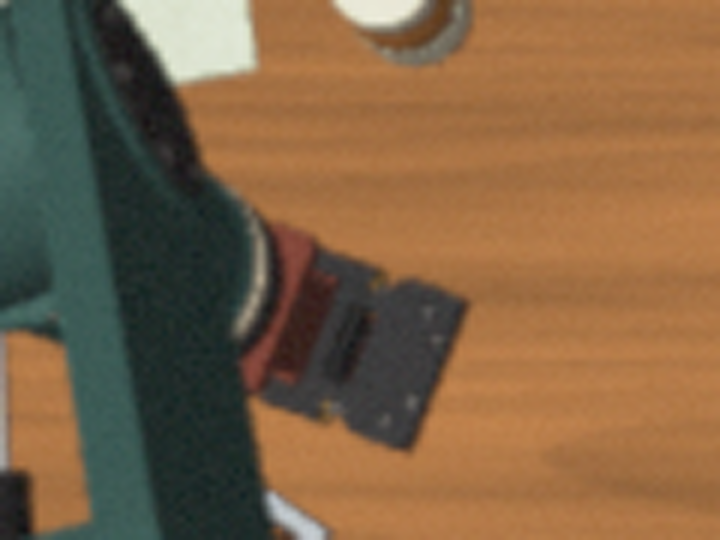

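```bash
cat > pj.py <<'E'
import pickle,numpy as np
def pj(n,p,u0,v0,f):
    d=pickle.load(open('last_%s.pkl'%n,'rb'))
    q=d['K']@(d['R']@np.array(p)/1000+0 if False else d['R']@(np.array(p)/1000)+d['t']); q=q[:2]/q[2]
    return (q-[u0,v0]+.5)*f
E
python3 - <<'E'
from pj import *
c=np.array([550.6,330.3,0]);j=np.array([.32,.947,0]);n=np.array([-.947,.32,0])
tcpz=250.5
for k in(-33,-26.5,-20):
  for s in(-10,10): print('tip',k,s,pj('side',c+j*k+n*s+[0,0,tcpz-182],260,140,8))
for z in (16,48):print('block axis',z,pj('side',[550,333,z],260,140,8))
b=np.array([550,333,16]); 
for s,t in((-17,-17),(-17,17),(17,17),(17,-17)): print('foot',pj('side',b+j*s+n*t,260,140,8))
E
```

```text
tip -33 -10 [340.83759516 355.46348072]
tip -33 10 [290.57365876 348.92822292]
tip -26.5 -10 [344.57387216 345.64936487]
tip -26.5 10 [294.42755654 339.14516011]
tip -20 -10 [348.29182991 335.88336837]
tip -20 10 [298.26258722 329.40999117]
block axis 16 [334.28961291 405.74692247]
block axis 48 [333.24080946 341.13467234]
foot [366.43626028 436.66473839]
foot [283.07321257 425.62802201]
foot [302.62188948 375.28972324]
foot [384.9988692  386.06268529]
```

Emit:
servo_tool([
  {"tx": 0,"ty": 2,"tz": -15,"roll": 0},
  {"tx": 0,"ty": 0,"tz": -15,"roll": 0},
  {"tx": 0,"ty": 0,"tz": 0,"roll": 0},
  {"tx": 0,"ty": 0,"tz": 0,"roll": 0},
])

```text
time: 7.58
tcp_pos: [0.5519, 0.3336, 0.2248]
eef_rot: [[0.319, 0.002, -0.948], [0.948, 0.001, 0.319], [0.001, -1.0, -0.001]]
force: [0.6, 0.4, 0.4]
finger_gap: 0.0398
```

```bash
python3 look.py f side 260,140,360,215
```

```text
t 7.58 tcp [551.9 333.6 224.8] yaw 1.246 F [0.6 0.4 0.4] gap 39.8
side scale 8
```

View pics/f_side.png

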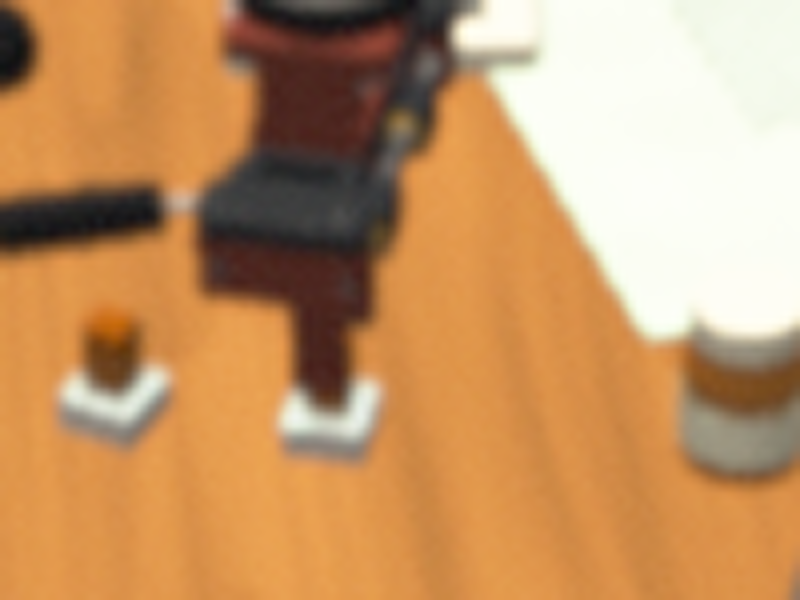

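Emit:
servo_tool([
  {"tx": -1,"ty": 0,"tz": -4.5,"roll": 0.01},
  {"tx": 0,"ty": 0,"tz": 0,"roll": 0},
  {"tx": 0,"ty": 0,"tz": 0,"roll": 0},
])

```text
time: 7.88
tcp_pos: [0.5503, 0.3334, 0.2193]
eef_rot: [[0.309, 0.001, -0.951], [0.951, 0.0, 0.309], [0.0, -1.0, -0.001]]
force: [-0.0, -0.5, -0.9]
finger_gap: 0.0394
```

Emit:
servo_tool([
  {"tx": 0,"ty": 0,"tz": 0,"roll": 0},
  {"tx": 0,"ty": 0,"tz": 0,"roll": 0},
  {"tx": 0,"ty": 0,"tz": 0,"roll": 0},
  {"tx": 0,"ty": 0,"tz": 0,"roll": 0},
  {"tx": 0,"ty": 0,"tz": 0,"roll": 0},
  {"tx": 0,"ty": 0,"tz": 0,"roll": 0},
], claw=0, squeeze=30)

```text
time: 8.38
tcp_pos: [0.5503, 0.3335, 0.2187]
eef_rot: [[0.31, 0.0, -0.951], [0.951, 0.0, 0.31], [0.0, -1.0, -0.0]]
force: [-0.3, 0.3, 0.0]
finger_gap: 0.0178
```

Emit:
servo_tool([
  {"tx": 0,"ty": 0,"tz": 20,"roll": 0},
  {"tx": 0,"ty": 0,"tz": 35,"roll": 0},
  {"tx": 0,"ty": 0,"tz": 40,"roll": 0},
  {"tx": 0,"ty": 0,"tz": 40,"roll": 0},
  {"tx": 2,"ty": -30,"tz": 20,"roll": 0.05},
  {"tx": 2,"ty": -37,"tz": 0,"roll": 0.05},
  {"tx": 2,"ty": -37,"tz": 0,"roll": 0.05},
  {"tx": 2,"ty": -37,"tz": 0,"roll": 0.05},
])

```text
time: 9.05
tcp_pos: [0.5579, 0.1912, 0.3743]
eef_rot: [[0.111, 0.001, -0.994], [0.994, -0.0, 0.111], [0.0, -1.0, -0.001]]
force: [0.9, -0.5, -1.0]
finger_gap: 0.0181
```

Emit:
servo_tool([
  {"tx": 2,"ty": -37,"tz": 0,"roll": 0.05},
  {"tx": 2,"ty": -37,"tz": 0,"roll": 0.05},
  {"tx": 2,"ty": -37,"tz": 0,"roll": 0.05},
  {"tx": 2,"ty": -37,"tz": 0,"roll": 0},
  {"tx": 3,"ty": -37,"tz": 0,"roll": 0},
  {"tx": 2,"ty": -37,"tz": 0,"roll": 0},
  {"tx": 0,"ty": -10,"tz": 0,"roll": 0},
  {"tx": 0,"ty": 0,"tz": 0,"roll": 0},
])

```text
time: 9.72
tcp_pos: [0.5712, -0.0422, 0.3735]
eef_rot: [[-0.031, -0.0, -1.0], [1.0, -0.001, -0.031], [-0.001, -1.0, 0.0]]
force: [-0.0, -0.8, -0.5]
finger_gap: 0.0176
```

```bash
python3 look.py g side 260,180,360,255; python3 look.py g2 top 0,0,640,480
```

```text
t 9.72 tcp [571.2 -42.2 373.5] yaw 1.602 F [-0.  -0.8 -0.5] gap 17.6
side scale 8
t 9.77 tcp [571.  -40.4 373.4] yaw 1.603 F [-0.7  0.3 -0.8] gap 17.9
top scale 1
```

View pics/g_side.png

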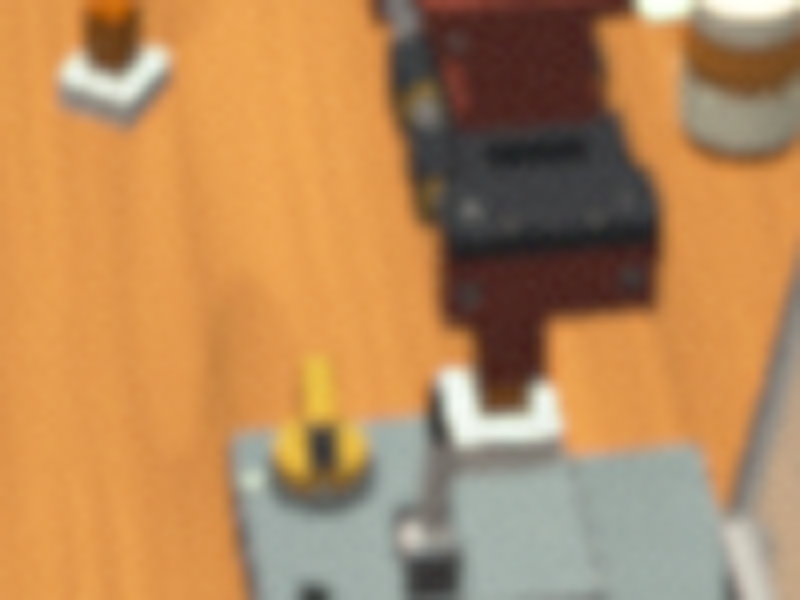

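View pics/g2_top.png

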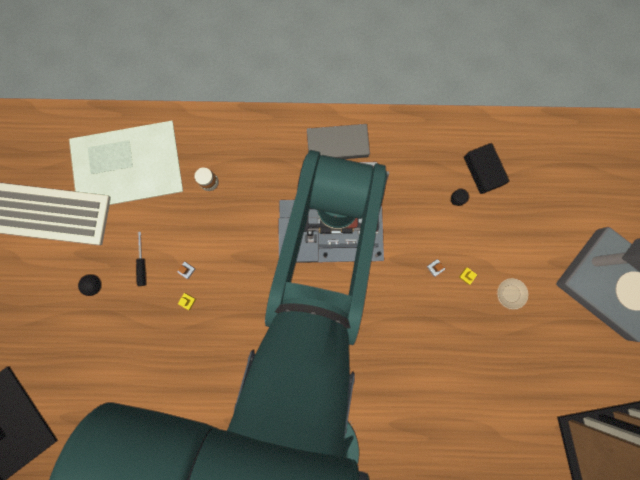

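Emit:
servo_tool([
  {"tx": 1,"ty": -1,"tz": -30,"roll": 0},
  {"tx": 1,"ty": -1,"tz": -35,"roll": 0.003},
  {"tx": 0,"ty": 0,"tz": -20,"roll": 0},
  {"tx": 0,"ty": 0,"tz": 0,"roll": 0},
  {"tx": 0,"ty": 0,"tz": 0,"roll": 0},
])

```text
time: 10.23
tcp_pos: [0.5727, -0.0398, 0.2878]
eef_rot: [[-0.04, -0.003, -0.999], [0.999, 0.001, -0.04], [0.001, -1.0, 0.003]]
force: [0.1, 1.2, -0.8]
finger_gap: 0.0177
```

```bash
python3 look.py h side 280,220,380,295 top 270,150,430,270;  python3 - <<'E'
from pj import *
import math
X,Y,a=557.3,-91.7,.036
def w(x,y,z): return [X+x-y*a,Y+y+x*a,z]
for p in [(43,24,26),(43,-24,26),(-60,88,40),(60,88,40),(43,60,28),(58,60,28),(-2,48,29),(18,48,12)]:
    print(p,np.round(pj('side',w(*p),280,220,8)),np.round(pj('top',w(*p),270,150,5)))
E
```

```text
t 10.23 tcp [572.7 -39.8 287.8] yaw 1.611 F [ 0.1  1.2 -0.8] gap 17.7
side scale 8
top scale 5
(43, 24, 26) [436. 441.] [361. 372.]
(43, -24, 26) [461. 542.] [449. 371.]
(-60, 88, 40) [110. 314.] [246. 561.]
(60, 88, 40) [453. 278.] [243. 339.]
(43, 60, 28) [418. 363.] [295. 373.]
(58, 60, 28) [460. 359.] [294. 346.]
(-2, 48, 29) [294. 399.] [319. 454.]
(18, 48, 12) [351. 428.] [317. 422.]
```

View pics/h_side.png

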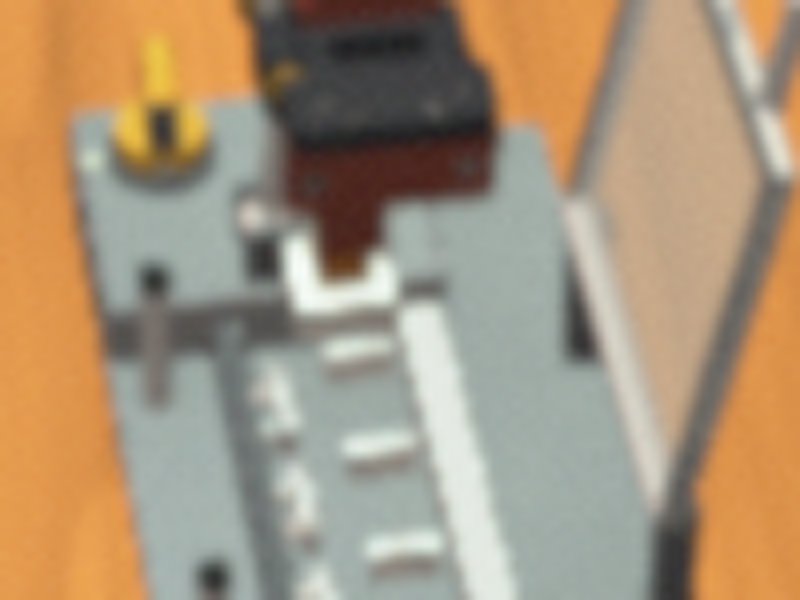

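View pics/h_top.png

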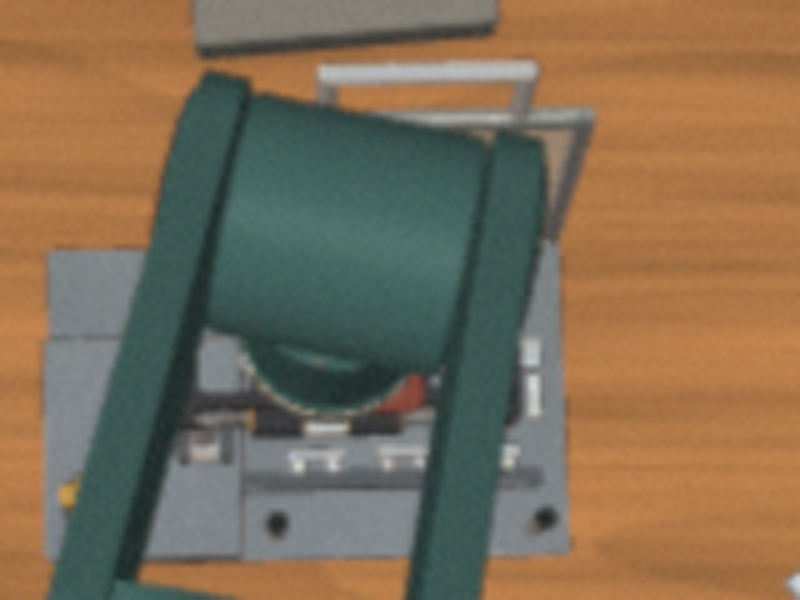

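```bash
python3 - <<'E'
from pj import *
a=.04
for s,t in((-17,-17),(17,-17),(17,17),(-17,17)):
  for z in(69,85): print(s,t,z,np.round(pj('side',[572.7+s-a*t,-39.8+t+a*s,z],280,220,8)))
d=pickle.load(open('last_side.pkl','rb'))
c=d['color'][245:265,310:335,::-1]
import cv2
cv2.imwrite('pics/h2.png',cv2.resize(c,None,fx=24,fy=24,interpolation=cv2.INTER_NEAREST))
E
```

```text
-17 -17 69 [307. 342.]
-17 -17 85 [308. 307.]
17 -17 69 [408. 331.]
17 -17 85 [408. 296.]
17 17 69 [390. 263.]
17 17 85 [391. 228.]
-17 17 69 [292. 273.]
-17 17 85 [292. 239.]
```

View pics/h2.png

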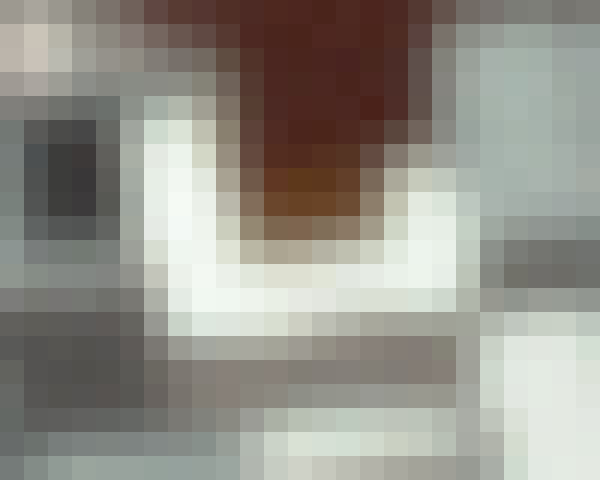

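Emit:
servo_tool([
  {"tx": 3.5,"ty": -1.5,"tz": 0,"roll": -0.004},
  {"tx": 0,"ty": 0,"tz": -18,"roll": 0},
  {"tx": 0,"ty": 0,"tz": -18,"roll": 0},
  {"tx": 0,"ty": 0,"tz": 0,"roll": 0},
  {"tx": 0,"ty": 0,"tz": 0,"roll": 0},
])

```text
time: 10.75
tcp_pos: [0.577, -0.0431, 0.2532]
eef_rot: [[-0.034, -0.0, -0.999], [0.999, -0.0, -0.034], [-0.0, -1.0, 0.0]]
force: [0.5, -0.2, -0.1]
finger_gap: 0.0178
```

```bash
python3 look.py i side 300,235,360,280 top 290,210,390,280
```

```text
t 10.75 tcp [577.  -43.1 253.2] yaw 1.605 F [ 0.5 -0.2 -0.1] gap 17.8
side scale 13
top scale 8
```

View pics/i_side.png

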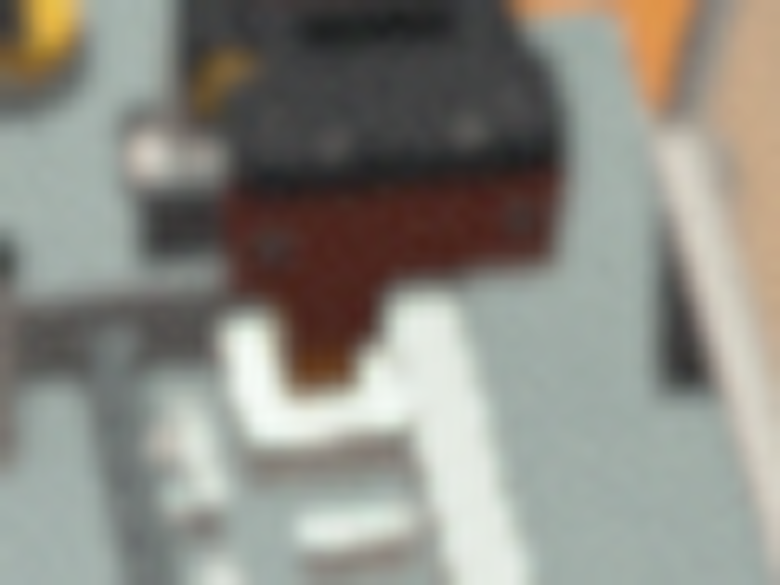

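View pics/i_top.png

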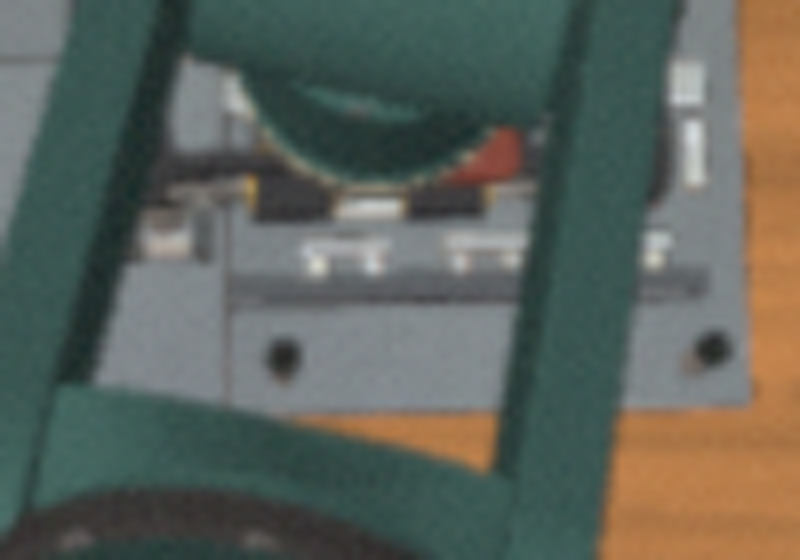

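Emit:
servo_tool([
  {"tx": -2.5,"ty": -1,"tz": 0,"roll": 0},
  {"tx": 0,"ty": 0,"tz": -6,"roll": 0},
  {"tx": 0,"ty": 0,"tz": 0,"roll": 0},
  {"tx": 0,"ty": 0,"tz": 0,"roll": 0},
])

```text
time: 11.18
tcp_pos: [0.5741, -0.0441, 0.2466]
eef_rot: [[-0.034, -0.0, -0.999], [0.999, -0.0, -0.034], [0.0, -1.0, 0.0]]
force: [0.2, 0.3, -0.4]
finger_gap: 0.0176
```

```bash
python3 look.py j side 305,250,345,280;python3 look.py j2 side 305,250,345,280
```

```text
t 11.18 tcp [574.1 -44.1 246.6] yaw 1.605 F [ 0.2  0.3 -0.4] gap 17.6
side scale 20
t 11.23 tcp [574.2 -44.1 246.6] yaw 1.605 F [ 0.5 -0.5  0.1] gap 17.5
side scale 20
```

View pics/j_side.png

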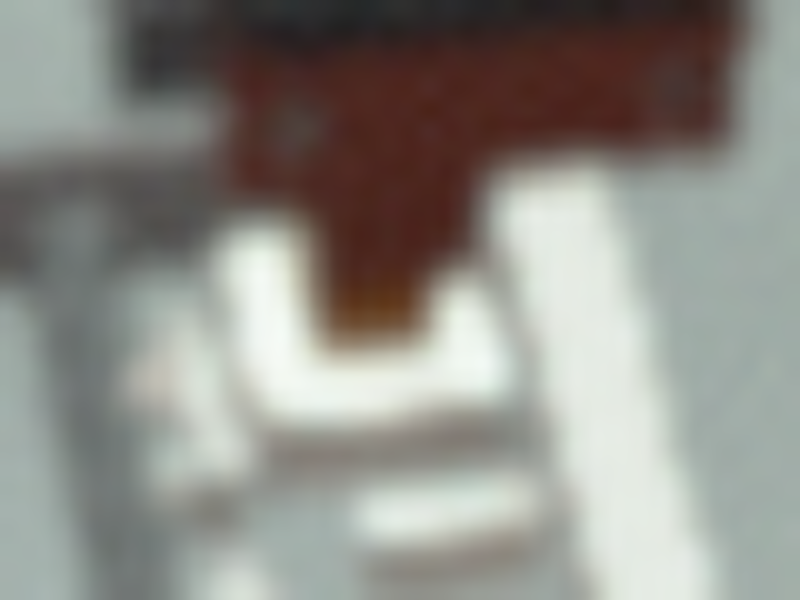

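Emit:
servo_tool([
  {"tx": 1,"ty": 0,"tz": -5,"roll": 0},
  {"tx": 0,"ty": 0,"tz": -5,"roll": 0},
  {"tx": 0,"ty": 0,"tz": -4,"roll": 0},
  {"tx": 0,"ty": 0,"tz": 0,"roll": 0},
  {"tx": 0,"ty": 0,"tz": 0,"roll": 0},
])

```text
time: 11.7
tcp_pos: [0.575, -0.0441, 0.232]
eef_rot: [[-0.034, -0.001, -0.999], [0.999, 0.0, -0.034], [0.0, -1.0, 0.001]]
force: [-0.5, 0.7, -0.2]
finger_gap: 0.0178
```

```bash
python3 look.py k side 295,225,355,270
```

```text
t 11.7 tcp [575.  -44.1 232. ] yaw 1.605 F [-0.5  0.7 -0.2] gap 17.8
side scale 13
```

View pics/k_side.png

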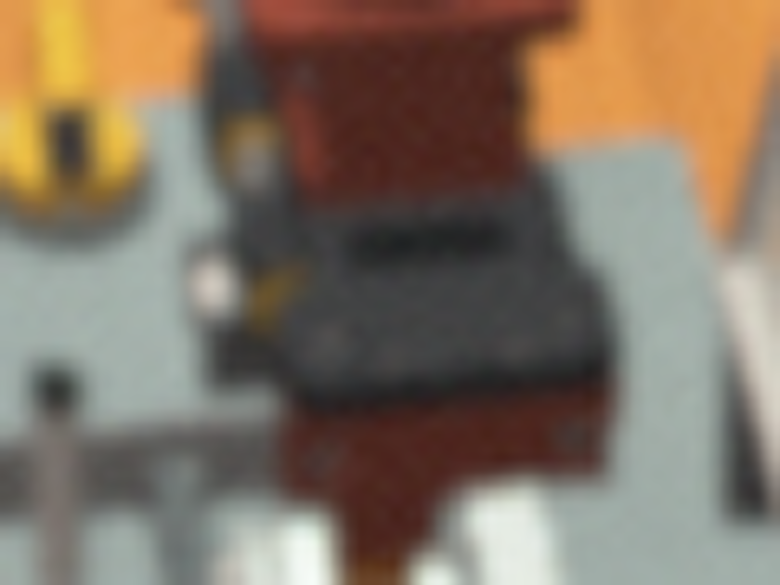

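Emit:
servo_tool([
  {"tx": 0,"ty": 0,"tz": -1,"roll": 0},
  {"tx": 0,"ty": 0,"tz": 0,"roll": 0},
])

```text
time: 11.92
tcp_pos: [0.5753, -0.0441, 0.2316]
eef_rot: [[-0.034, 0.0, -0.999], [0.999, -0.0, -0.034], [-0.0, -1.0, -0.0]]
force: [-0.5, 0.2, -0.2]
finger_gap: 0.0174
```

Emit:
servo_tool([
  {"tx": 0,"ty": 0,"tz": 0,"roll": 0},
  {"tx": 0,"ty": 0,"tz": 0,"roll": 0},
  {"tx": 0,"ty": 0,"tz": 0,"roll": 0},
  {"tx": 0,"ty": 0,"tz": 0,"roll": 0},
  {"tx": 0,"ty": 0,"tz": 20,"roll": 0},
  {"tx": 0,"ty": 0,"tz": 35,"roll": 0},
  {"tx": 0,"ty": 0,"tz": 35,"roll": 0},
  {"tx": 0,"ty": 0,"tz": 35,"roll": 0},
], claw=38)

```text
time: 12.58
tcp_pos: [0.5749, -0.0441, 0.3578]
eef_rot: [[-0.034, -0.001, -0.999], [0.999, 0.0, -0.034], [0.0, -1.0, 0.001]]
force: [0.8, -0.1, 0.0]
finger_gap: 0.0333
```

Emit:
servo_tool([
  {"tx": 0,"ty": 20,"tz": 25,"roll": 0},
  {"tx": -10,"ty": 38,"tz": 0,"roll": -0.07},
  {"tx": -10,"ty": 38,"tz": 0,"roll": -0.07},
  {"tx": -10,"ty": 38,"tz": 0,"roll": -0.07},
  {"tx": -11,"ty": 38,"tz": 0,"roll": -0.07},
  {"tx": -11,"ty": 38,"tz": 0,"roll": -0.07},
  {"tx": -11,"ty": 38,"tz": 0,"roll": -0.07},
  {"tx": -11,"ty": 38,"tz": 0,"roll": -0.07},
])

```text
time: 13.25
tcp_pos: [0.5003, 0.2435, 0.3818]
eef_rot: [[0.443, 0.0, -0.896], [0.896, 0.0, 0.443], [0.0, -1.0, -0.0]]
force: [0.0, -0.3, 0.6]
finger_gap: 0.0336
```

Emit:
servo_tool([
  {"tx": -12,"ty": 38,"tz": 0,"roll": -0.07},
  {"tx": -12,"ty": 38,"tz": 0,"roll": -0.07},
  {"tx": -12,"ty": 37,"tz": -10,"roll": -0.01},
  {"tx": 0,"ty": 0,"tz": -40,"roll": 0},
  {"tx": 0,"ty": 0,"tz": -40,"roll": 0},
  {"tx": 0,"ty": 0,"tz": 0,"roll": 0},
  {"tx": 0,"ty": 0,"tz": 0,"roll": 0},
], claw=45)

```text
time: 13.83
tcp_pos: [0.4642, 0.3544, 0.2901]
eef_rot: [[0.569, -0.005, -0.822], [0.822, -0.003, 0.569], [-0.005, -1.0, 0.002]]
force: [-0.3, -0.2, 0.0]
finger_gap: 0.0398
```

```bash
python3 look.py l side 240,140,360,230 top 270,180,390,270; python3 look.py l2 top 0,0,640,480; cp last_top.pkl top0.pkl; cp last_side.pkl side0.pkl; python3 m.py | grep foot
```

```text
t 13.83 tcp [464.2 354.4 290.1] yaw 0.965 F [-0.3 -0.2  0. ] gap 39.8
side scale 6
top scale 6
t 13.93 tcp [466.2 354.9 293.4] yaw 0.964 F [0.3 0.4 0.8] gap 39.5
top scale 1
top (540, 320) foot 0 [nan nan nan] [518.1 328.1] [63.2 35.9] 89.9 top 0 
top (465, 340) foot 27 [474.6 343.   16.4] [465. 340.] [79.9 80. ] 90.0 top 0 
top (483, -315) foot 100 [ 484.7 -318.3   16.8] [ 490.1 -322.1] [40.4 34.6] 35.6 top 48 [ 488.1 -323.6   49.3]
top (383, 335) foot 81 [380.6 341.3  15.6] [382.9 335.5] [79.8 79.6] 89.4 top 45 [383.3 348.5  47.9]
top (463, -400) foot 91 [ 464.7 -403.7   16.9] [ 467.  -410.6] [35.5 34.8] 54.2 top 52 [ 466.3 -410.3   48.4]
side (540, 320) foot 0 [nan nan nan] [515.5 326.8] [66.1 31. ] 90.0 top 0 
side (465, 340) foot 54 [466.4 349.3  14.6] [464.9 339.8] [79.7 79.8] 89.9 top 17 [464.6 350.2  45.7]
side (483, -315) foot 109 [ 479.5 -330.5   14.9] [ 481.7 -324.9] [33.6 37.6] 37.2 top 49 [ 482.5 -324.3   46.3]
side (383, 335) foot 52 [379.9 342.7  14.8] [383.1 334.3] [79.3 79.2] 1.3 top 20 [379.7 348.2  45.1]
side (463, -400) foot 133 [ 462.2 -417.2   14. ] [ 463.  -412.3] [36.5 35.1] 50.3 top 54 [ 461.8 -413.    46.4]
  return _methods._mean(a, axis=axis, dtype=dtype,
  ret = um.true_divide(
```

View pics/l_side.png

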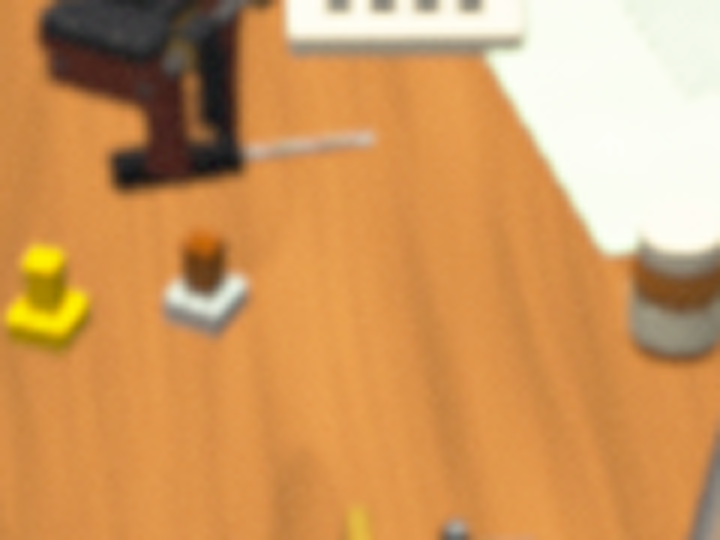

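View pics/l_top.png

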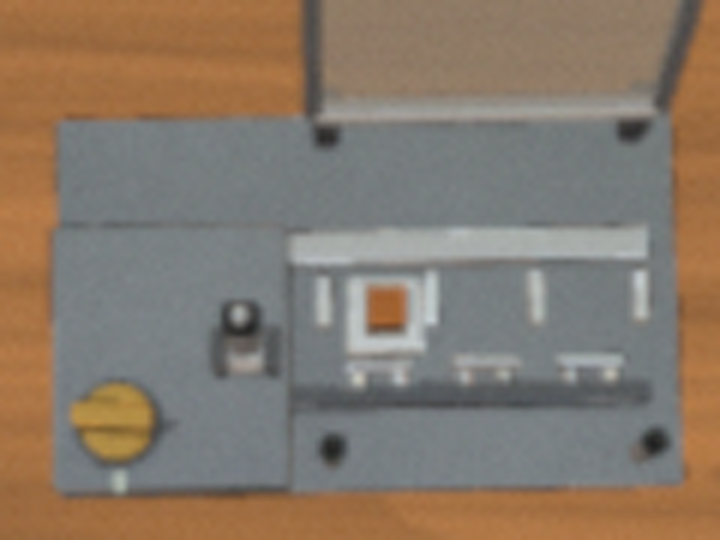

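Emit:
servo_tool([
  {"tx": -1,"ty": 1,"tz": -30,"roll": 0},
  {"tx": 0,"ty": 0,"tz": -30,"roll": 0},
  {"tx": 0,"ty": 0,"tz": -20,"roll": 0},
  {"tx": 0,"ty": 0,"tz": 0,"roll": 0},
  {"tx": 0,"ty": 0,"tz": 0,"roll": 0},
])

```text
time: 14.4
tcp_pos: [0.465, 0.3558, 0.2129]
eef_rot: [[0.57, 0.001, -0.822], [0.822, 0.0, 0.57], [0.001, -1.0, -0.0]]
force: [0.5, 0.5, 1.0]
finger_gap: 0.0395
```

Emit:
servo_tool([
  {"tx": 0,"ty": 0,"tz": 0,"roll": 0},
  {"tx": 0,"ty": 0,"tz": 0,"roll": 0},
  {"tx": 0,"ty": 0,"tz": 0,"roll": 0},
  {"tx": 0,"ty": 0,"tz": 0,"roll": 0},
  {"tx": 0,"ty": 0,"tz": 0,"roll": 0},
  {"tx": 0,"ty": 0,"tz": 0,"roll": 0},
], claw=0, squeeze=30)

```text
time: 14.9
tcp_pos: [0.465, 0.3563, 0.2132]
eef_rot: [[0.569, 0.003, -0.822], [0.822, 0.001, 0.569], [0.003, -1.0, -0.001]]
force: [-0.8, -0.2, 7.4]
finger_gap: 0.0176
```

Emit:
servo_tool([
  {"tx": 0,"ty": 0,"tz": 15,"roll": 0},
  {"tx": 0,"ty": 0,"tz": 30,"roll": 0},
  {"tx": 0,"ty": 0,"tz": 40,"roll": 0},
  {"tx": 0,"ty": 0,"tz": 40,"roll": 0},
  {"tx": 8,"ty": -25,"tz": 30,"roll": 0.06},
  {"tx": 9,"ty": -38,"tz": 5,"roll": 0.06},
  {"tx": 9,"ty": -38,"tz": 0,"roll": 0.06},
  {"tx": 9,"ty": -38,"tz": 0,"roll": 0.06},
])

```text
time: 15.57
tcp_pos: [0.4993, 0.2158, 0.3732]
eef_rot: [[0.353, 0.003, -0.935], [0.935, 0.001, 0.353], [0.001, -1.0, -0.002]]
force: [0.1, -0.7, -0.7]
finger_gap: 0.0179
```

Emit:
servo_tool([
  {"tx": 9,"ty": -38,"tz": 0,"roll": 0.06},
  {"tx": 9,"ty": -38,"tz": 0,"roll": 0.06},
  {"tx": 9,"ty": -38,"tz": 0,"roll": 0.06},
  {"tx": 9,"ty": -38,"tz": 0,"roll": 0.06},
  {"tx": 9,"ty": -38,"tz": 0,"roll": 0.06},
  {"tx": 9,"ty": -38,"tz": 0,"roll": 0.06},
  {"tx": 9,"ty": -38,"tz": 0,"roll": 0.04},
  {"tx": 8,"ty": -38,"tz": 0,"roll": 0},
])

```text
time: 16.23
tcp_pos: [0.5702, -0.089, 0.3719]
eef_rot: [[-0.036, 0.0, -0.999], [0.999, -0.0, -0.036], [-0.0, -1.0, -0.0]]
force: [0.5, 0.3, -0.2]
finger_gap: 0.0176
```

Emit:
servo_tool([
  {"tx": 7,"ty": -38,"tz": 0,"roll": 0},
  {"tx": 0,"ty": -12,"tz": -20,"roll": 0},
  {"tx": 0,"ty": 0,"tz": -40,"roll": 0},
  {"tx": 0,"ty": 0,"tz": -40,"roll": 0},
  {"tx": 0,"ty": 0,"tz": 0,"roll": 0},
  {"tx": 0,"ty": 0,"tz": 0,"roll": 0},
])

```text
time: 16.73
tcp_pos: [0.576, -0.1367, 0.2701]
eef_rot: [[-0.034, -0.006, -0.999], [0.999, 0.002, -0.034], [0.002, -1.0, 0.005]]
force: [1.0, 0.6, -0.6]
finger_gap: 0.0178
```

```bash
python3 look.py n side 295,235,375,295
```

```text
t 16.73 tcp [ 576.  -136.7  270.1] yaw 1.605 F [ 1.   0.6 -0.6] gap 17.8
side scale 10
```

View pics/n_side.png

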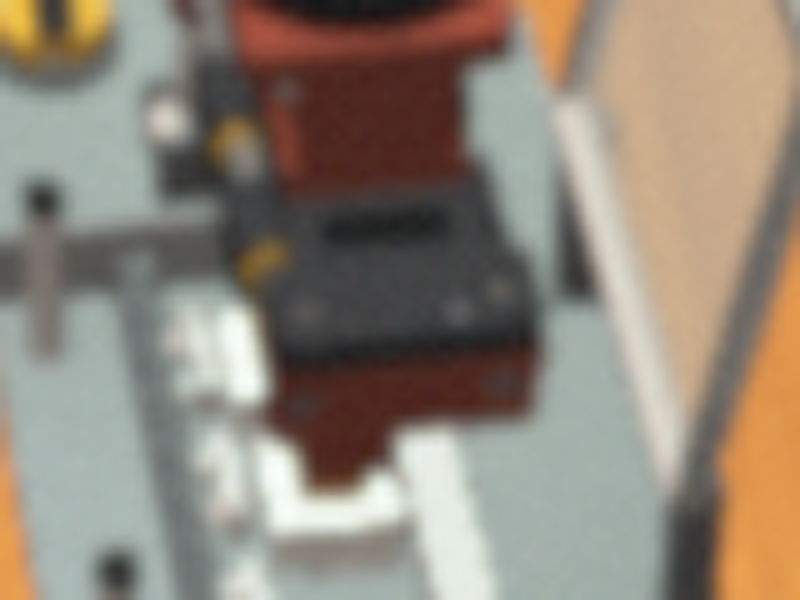

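```bash
python3 - <<'E'
from pj import *
a=.034
for s,t in((-17,-17),(17,-17)):
  for z in(57,73): print(s,t,z,np.round(pj('side',[576+s-a*t,-136.7+t+a*s,z],295,235,10)))
d=pickle.load(open('last_side.pkl','rb'))
c=d['color'][275:295,315:345,::-1]
import cv2
cv2.imwrite('pics/n2.png',cv2.resize(c,None,fx=24,fy=24,interpolation=cv2.INTER_NEAREST))
E
```

```text
-17 -17 57 [291. 569.]
-17 -17 73 [292. 526.]
17 -17 57 [421. 555.]
17 -17 73 [423. 512.]
```

View pics/n2.png

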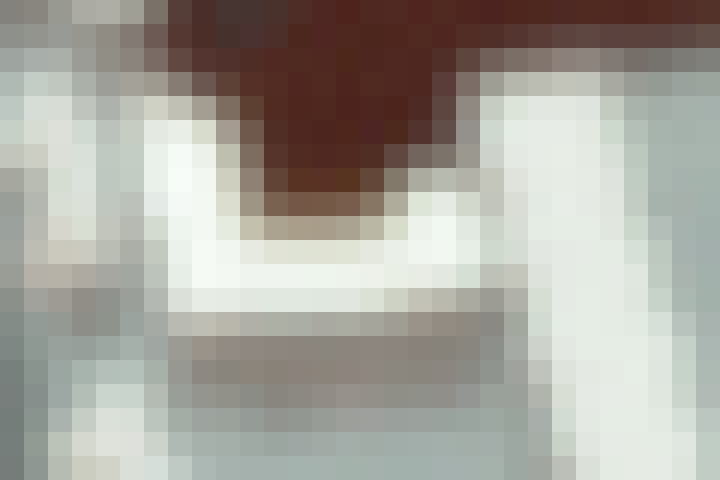

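Emit:
servo_tool([
  {"tx": 2,"ty": 0,"tz": -15,"roll": 0.003},
  {"tx": 0,"ty": 0,"tz": -10,"roll": 0},
  {"tx": 0,"ty": 0,"tz": 0,"roll": 0},
  {"tx": 0,"ty": 0,"tz": 0,"roll": 0},
])

```text
time: 17.12
tcp_pos: [0.5795, -0.1369, 0.2478]
eef_rot: [[-0.038, 0.001, -0.999], [0.999, -0.0, -0.038], [-0.001, -1.0, -0.001]]
force: [0.4, -0.5, -1.2]
finger_gap: 0.0175
```

```bash
python3 look.py o side 310,265,350,295
```

```text
t 17.12 tcp [ 579.5 -136.9  247.8] yaw 1.608 F [ 0.4 -0.5 -1.2] gap 17.5
side scale 20
```

View pics/o_side.png

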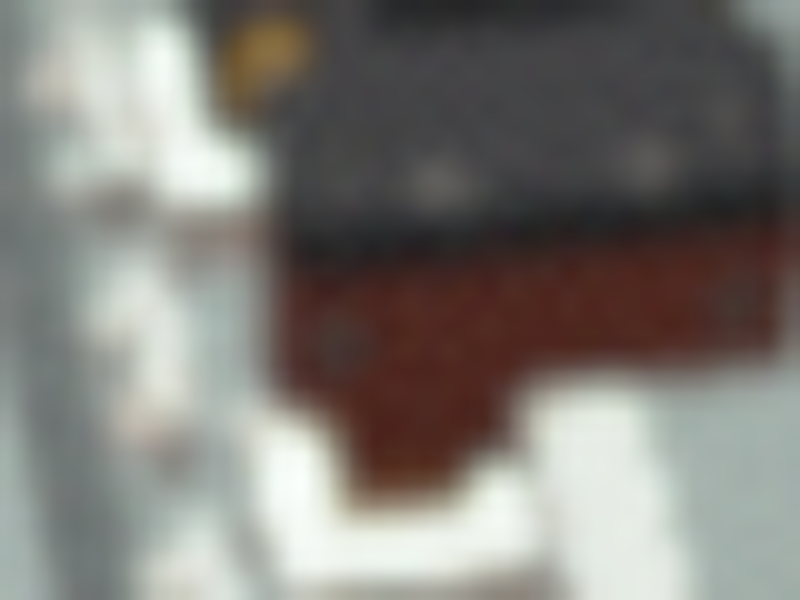

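Emit:
servo_tool([
  {"tx": -1,"ty": 0,"tz": -10,"roll": 0},
  {"tx": 0,"ty": 0,"tz": -7,"roll": 0},
  {"tx": 0,"ty": 0,"tz": -4.5,"roll": 0},
  {"tx": 0,"ty": 0,"tz": 0,"roll": 0},
  {"tx": 0,"ty": 0,"tz": 0,"roll": 0},
])

```text
time: 17.58
tcp_pos: [0.5781, -0.1371, 0.2247]
eef_rot: [[-0.037, -0.001, -0.999], [0.999, 0.0, -0.037], [0.0, -1.0, 0.001]]
force: [-0.9, 0.5, -0.1]
finger_gap: 0.0177
```

Emit:
servo_tool([
  {"tx": 0,"ty": 0,"tz": 0,"roll": 0},
  {"tx": 0,"ty": 0,"tz": 0,"roll": 0},
  {"tx": 0,"ty": 0,"tz": 0,"roll": 0},
  {"tx": 0,"ty": 0,"tz": 0,"roll": 0},
  {"tx": 0,"ty": 0,"tz": 20,"roll": 0},
  {"tx": 0,"ty": 0,"tz": 35,"roll": 0},
  {"tx": 0,"ty": 0,"tz": 35,"roll": 0},
  {"tx": 0,"ty": 0,"tz": 20,"roll": -0.05},
], claw=36)

```text
time: 18.25
tcp_pos: [0.579, -0.1374, 0.3385]
eef_rot: [[0.013, 0.004, -1.0], [1.0, -0.001, 0.013], [-0.001, -1.0, -0.004]]
force: [0.4, -0.3, -0.1]
finger_gap: 0.0314
```

Emit:
servo_tool([
  {"tx": -15.5,"ty": -31,"tz": 0,"roll": -0.12},
  {"tx": -15.5,"ty": -31,"tz": 0,"roll": -0.12},
  {"tx": -15.5,"ty": -31,"tz": 0,"roll": -0.12},
  {"tx": -15.5,"ty": -31,"tz": 0,"roll": -0.12},
  {"tx": -15.5,"ty": -31,"tz": 0,"roll": -0.12},
  {"tx": -15.5,"ty": -32,"tz": 0,"roll": -0.12},
  {"tx": 0,"ty": 0,"tz": -20,"roll": -0.12},
  {"tx": 0,"ty": 0,"tz": -30,"roll": -0.085},
], claw=45)

```text
time: 18.92
tcp_pos: [0.4855, -0.3274, 0.2875]
eef_rot: [[0.812, 0.006, -0.584], [0.584, -0.005, 0.812], [0.001, -1.0, -0.008]]
force: [0.3, -0.6, -0.1]
finger_gap: 0.0395
```

```bash
python3 look.py p side 260,320,360,395 top 270,180,390,270; python3 look.py p2 top 380,220,500,310
```

```text
t 18.92 tcp [ 485.5 -327.4  287.5] yaw 0.623 F [ 0.3 -0.6 -0.1] gap 39.5
side scale 8
top scale 6
t 19.02 tcp [ 483.3 -323.5  281.7] yaw 0.631 F [-1.3  1.   0.2] gap 39.6
top scale 6
```

View pics/p_side.png

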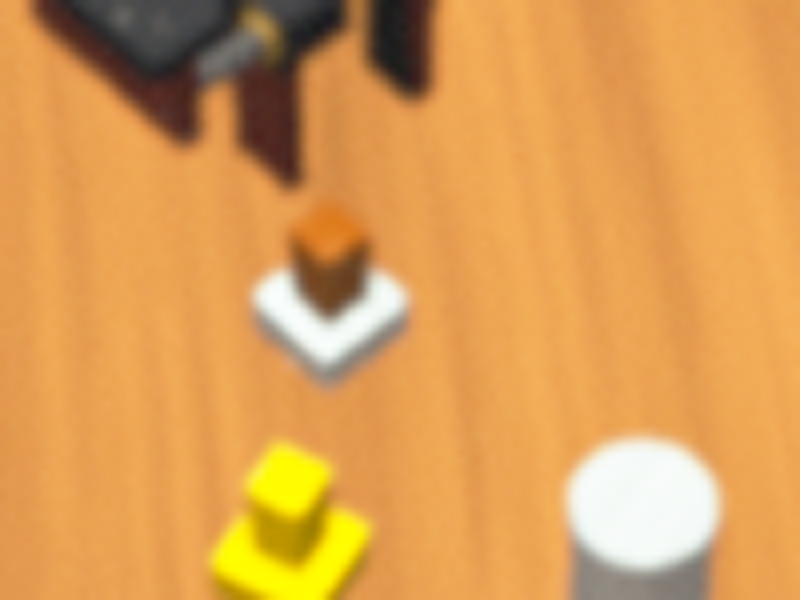

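View pics/p_top.png

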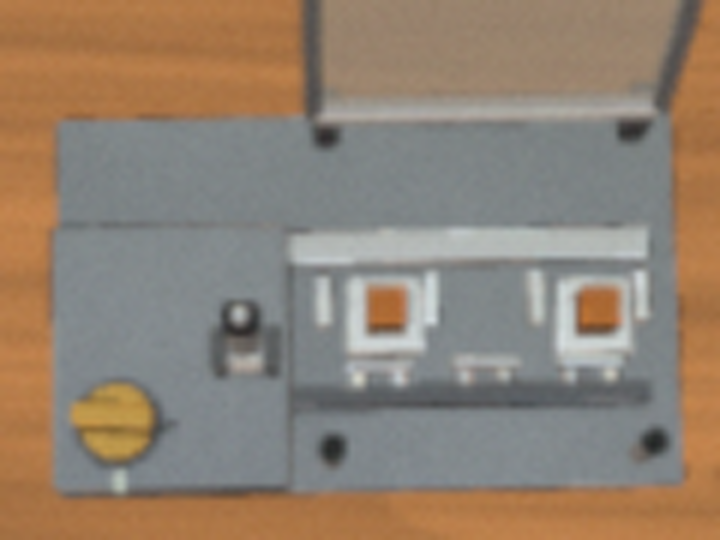

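View pics/p2_top.png

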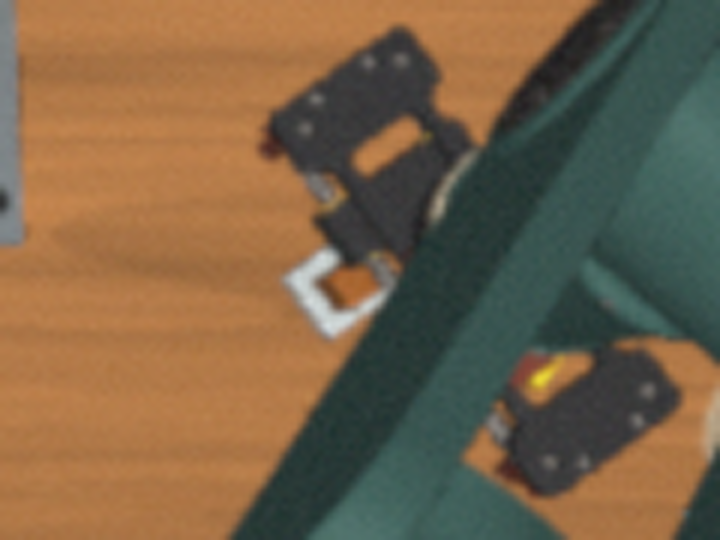

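```bash
python3 - <<'E'
from pj import *
for p in ([485,-324,48],[485,-324,16],[480,-324,48],[485,-330,48]): print(p,np.round(pj('side',p,260,320,8)))
d=pickle.load(open('last_side.pkl','rb'));P=d['P']*1000
m=(abs(P[...,0]-485)<35)&(abs(P[...,1]+324)<35)&(abs(P[...,2]-46)<4); print(np.round(np.median(P[m],0),1))
E
```

```text
[485, -324, 48] [336. 231.]
[485, -324, 16] [337. 298.]
[480, -324, 48] [319. 233.]
[485, -330, 48] [338. 247.]
[ 482.6 -324.5   45.1]
```

Emit:
servo_tool([
  {"tx": 1.5,"ty": -0.5,"tz": -25,"roll": 0},
  {"tx": 0,"ty": 0,"tz": -25,"roll": 0},
  {"tx": 0,"ty": 0,"tz": -16,"roll": 0},
  {"tx": 0,"ty": 0,"tz": 0,"roll": 0},
  {"tx": 0,"ty": 0,"tz": 0,"roll": 0},
])

```text
time: 19.48
tcp_pos: [0.4872, -0.3243, 0.2198]
eef_rot: [[0.805, -0.0, -0.594], [0.594, 0.0, 0.805], [-0.0, -1.0, 0.0]]
force: [0.5, -0.1, 0.5]
finger_gap: 0.0395
```

```bash
python3 look.py q side 270,320,350,380
```

```text
t 19.48 tcp [ 487.2 -324.3  219.8] yaw 0.636 F [ 0.5 -0.1  0.5] gap 39.5
side scale 10
```

View pics/q_side.png

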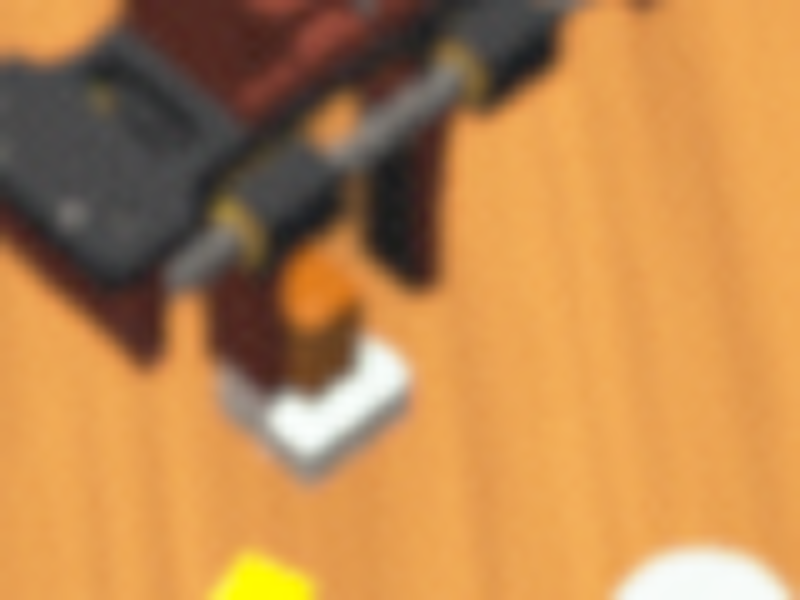

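```bash
python3 - <<'E'
from pj import *
c=np.array([487.2,-324.3,0]);j=np.array([.805,.594,0]);n=np.array([-.594,.805,0])
for k in(-33,-20,20,33):
  for s in(-10,10): print('tip',k,s,np.round(pj('side',c+j*k+n*s+[0,0,219.8-182],270,320,10)))
b=np.array([485,-324,0])
for z in (16,48):
  for s,t in((0,0),(-17,-17),(-17,17),(17,17),(17,-17)):
    if z==48: s,t=s*9/17,t*9/17
    print('blk',z,s,t,np.round(pj('side',b+j*s+n*t+[0,0,z],270,320,10)))
E
```

```text
tip -33 -10 [254. 418.]
tip -33 10 [198. 368.]
tip -20 -10 [295. 387.]
tip -20 10 [239. 338.]
tip 20 -10 [419. 295.]
tip 20 10 [363. 246.]
tip 33 -10 [459. 265.]
tip 33 10 [403. 217.]
blk 16 0 0 [321. 373.]
blk 16 -17 -17 [316. 454.]
blk 16 -17 17 [221. 370.]
blk 16 17 17 [326. 293.]
blk 16 17 -17 [421. 375.]
blk 48 0.0 0.0 [320. 289.]
blk 48 -9.0 -9.0 [317. 332.]
blk 48 -9.0 9.0 [266. 288.]
blk 48 9.0 9.0 [322. 247.]
blk 48 9.0 -9.0 [373. 291.]
```

Emit:
servo_tool([
  {"tx": -2.5,"ty": 1,"tz": -5,"roll": 0},
  {"tx": 0,"ty": 0,"tz": 0,"roll": 0},
  {"tx": 0,"ty": 0,"tz": 0,"roll": 0},
])

```text
time: 19.78
tcp_pos: [0.4843, -0.3236, 0.215]
eef_rot: [[0.806, 0.001, -0.592], [0.592, -0.001, 0.806], [0.0, -1.0, -0.001]]
force: [0.3, 0.3, -0.4]
finger_gap: 0.0397
```

Emit:
servo_tool([
  {"tx": 0,"ty": 0,"tz": 0,"roll": 0},
  {"tx": 0,"ty": 0,"tz": 0,"roll": 0},
  {"tx": 0,"ty": 0,"tz": 0,"roll": 0},
  {"tx": 0,"ty": 0,"tz": 0,"roll": 0},
  {"tx": 0,"ty": 0,"tz": 0,"roll": 0},
  {"tx": 0,"ty": 0,"tz": 0,"roll": 0},
], claw=0, squeeze=30)

```text
time: 20.28
tcp_pos: [0.4844, -0.3237, 0.2143]
eef_rot: [[0.806, 0.0, -0.592], [0.592, -0.0, 0.806], [0.0, -1.0, -0.0]]
force: [-0.3, 0.1, 0.9]
finger_gap: 0.0175
```

Emit:
servo_tool([
  {"tx": 0,"ty": 0,"tz": 15,"roll": 0},
  {"tx": 0,"ty": 0,"tz": 30,"roll": 0},
  {"tx": 0,"ty": 0,"tz": 40,"roll": 0},
  {"tx": 5,"ty": 10,"tz": 30,"roll": 0.1},
  {"tx": 13,"ty": 34,"tz": 0,"roll": 0.12},
  {"tx": 13,"ty": 34,"tz": 0,"roll": 0.12},
  {"tx": 13,"ty": 34,"tz": 0,"roll": 0.12},
  {"tx": 13,"ty": 34,"tz": 0,"roll": 0.12},
])

```text
time: 20.95
tcp_pos: [0.5413, -0.1763, 0.3293]
eef_rot: [[0.346, 0.0, -0.938], [0.938, -0.0, 0.346], [-0.0, -1.0, -0.0]]
force: [0.4, -0.1, -1.1]
finger_gap: 0.0179
```

Emit:
servo_tool([
  {"tx": 13,"ty": 34,"tz": 0,"roll": 0.12},
  {"tx": 13,"ty": 34,"tz": 0,"roll": 0.12},
  {"tx": 10,"ty": 21,"tz": 0,"roll": 0.12},
  {"tx": 0,"ty": 0,"tz": -20,"roll": 0.03},
  {"tx": 0,"ty": 0,"tz": -30,"roll": 0},
  {"tx": 0,"ty": 0,"tz": -10,"roll": 0},
  {"tx": 0,"ty": 0,"tz": 0,"roll": 0},
  {"tx": 0,"ty": 0,"tz": 0,"roll": 0},
])

```text
time: 21.62
tcp_pos: [0.5769, -0.0888, 0.2688]
eef_rot: [[-0.032, -0.002, -1.0], [1.0, 0.0, -0.032], [0.0, -1.0, 0.002]]
force: [-0.2, 0.3, -0.5]
finger_gap: 0.0178
```

```bash
python3 look.py r side 300,245,350,282; python3 - <<'E'
from pj import *
from h import st
o=st();x,y,z=np.array(o['tcp_pos'])*1000
a=.036
for s,t in((-17,-17),(17,-17)):
  for zz in(z-214.5,z-198.5): print(s,t,np.round(pj('side',[x+s-a*t,y+t+a*s,zz],300,245,16)))
E
```

```text
t 21.62 tcp [576.9 -88.8 268.8] yaw 1.602 F [-0.2  0.3 -0.5] gap 17.8
side scale 16
t 21.67 tcp [577.5 -89.1 269.7] yaw 1.602 F [ 0.7  0.1 -1.2] gap 17.6
-17 -17 [359. 548.]
-17 -17 [359. 479.]
17 -17 [562. 526.]
17 -17 [564. 457.]
```

View pics/r_side.png

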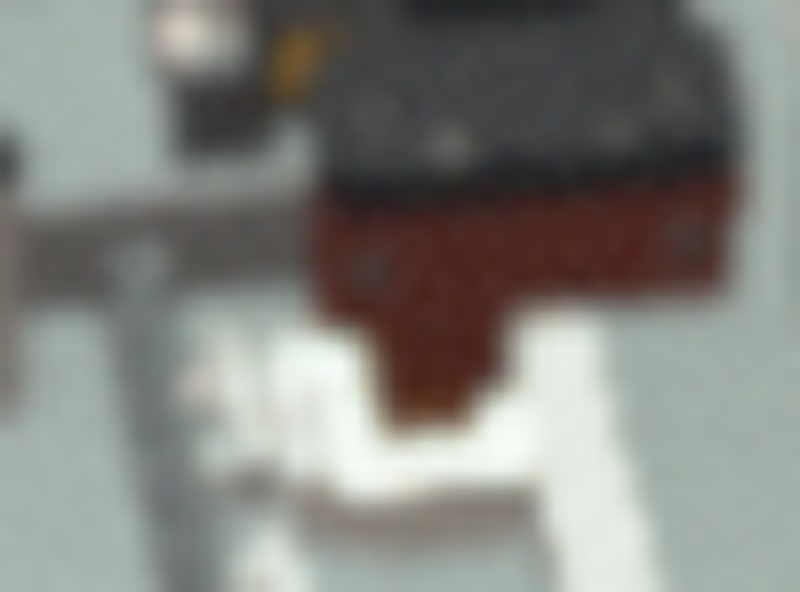

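Emit:
servo_tool([
  {"tx": -0.5,"ty": 1,"tz": -15,"roll": 0.004},
  {"tx": 0,"ty": 0,"tz": -10,"roll": 0},
  {"tx": 0,"ty": 0,"tz": -7,"roll": 0},
  {"tx": 0,"ty": 0,"tz": -6,"roll": 0},
  {"tx": 0,"ty": 0,"tz": -3,"roll": 0},
  {"tx": 0,"ty": 0,"tz": 0,"roll": 0},
  {"tx": 0,"ty": 0,"tz": 0,"roll": 0},
])

```text
time: 22.25
tcp_pos: [0.5768, -0.0877, 0.2282]
eef_rot: [[-0.036, -0.0, -0.999], [0.999, -0.0, -0.036], [-0.0, -1.0, 0.0]]
force: [0.6, -1.0, 0.1]
finger_gap: 0.0177
```

Emit:
servo_tool([
  {"tx": 0,"ty": 0,"tz": -1.5,"roll": 0},
  {"tx": 0,"ty": 0,"tz": 0,"roll": 0},
])

```text
time: 22.42
tcp_pos: [0.5769, -0.0876, 0.2268]
eef_rot: [[-0.036, 0.001, -0.999], [0.999, -0.0, -0.036], [-0.0, -1.0, -0.001]]
force: [-0.0, 1.0, -1.4]
finger_gap: 0.018
```

Emit:
servo_tool([
  {"tx": 0,"ty": 0,"tz": 0,"roll": 0},
  {"tx": 0,"ty": 0,"tz": 0,"roll": 0},
  {"tx": 0,"ty": 0,"tz": 0,"roll": 0},
  {"tx": 0,"ty": 0,"tz": 0,"roll": 0},
  {"tx": 0,"ty": 0,"tz": 20,"roll": 0},
  {"tx": 0,"ty": 0,"tz": 35,"roll": 0},
  {"tx": 0,"ty": 0,"tz": 35,"roll": 0},
  {"tx": 0,"ty": 0,"tz": 35,"roll": 0},
], claw=36)

```text
time: 23.08
tcp_pos: [0.5764, -0.0875, 0.3527]
eef_rot: [[-0.036, -0.001, -0.999], [0.999, 0.0, -0.036], [0.0, -1.0, 0.001]]
force: [-0.1, -0.7, -0.8]
finger_gap: 0.0314
```

Emit:
servo_tool([
  {"tx": -8,"ty": 38,"tz": 0,"roll": -0.12},
  {"tx": -8,"ty": 38,"tz": 0,"roll": -0.12},
  {"tx": -8,"ty": 38,"tz": 0,"roll": -0.12},
  {"tx": -8,"ty": 38,"tz": 0,"roll": -0.12},
  {"tx": -8,"ty": 38,"tz": 0,"roll": -0.12},
  {"tx": -8,"ty": 38,"tz": 0,"roll": -0.12},
  {"tx": -8,"ty": 38,"tz": 0,"roll": -0.12},
  {"tx": -8,"ty": 0,"tz": 0,"roll": -0.12},
])

```text
time: 23.75
tcp_pos: [0.5137, 0.177, 0.352]
eef_rot: [[0.787, 0.001, -0.618], [0.618, 0.003, 0.787], [0.003, -1.0, 0.002]]
force: [0.1, 0.1, 0.2]
finger_gap: 0.0311
```

```bash
python3 look.py s side 270,220,370,295 top 270,180,390,270
```

```text
t 23.75 tcp [513.7 177.  352. ] yaw 0.666 F [0.1 0.1 0.2] gap 31.1
side scale 8
top scale 6
```

View pics/s_side.png

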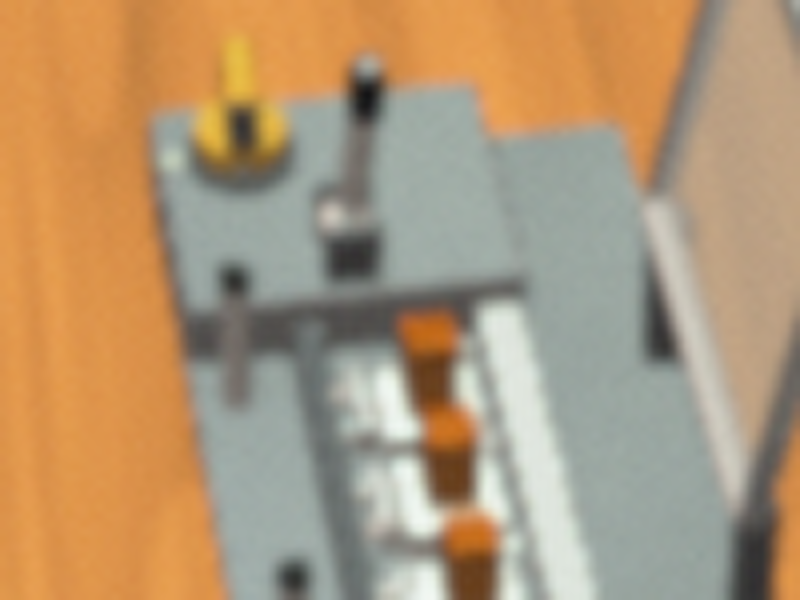

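View pics/s_top.png

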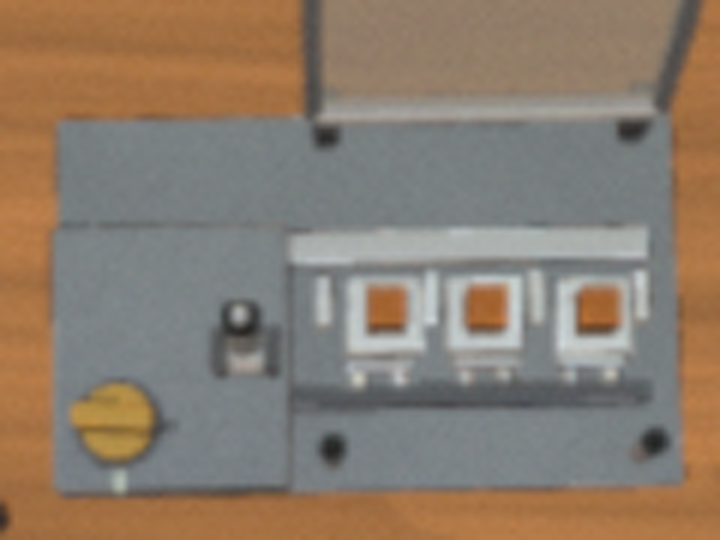

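```bash
cat >> pj.py <<'E'
def ray(n,u,v,u0,v0,f,z):
    d=pickle.load(open('last_%s.pkl'%n,'rb')); u=u/f+u0-.5; v=v/f+v0-.5
    r=d['R'].T@np.linalg.inv(d['K'])@np.array([u,v,1.]); c=-d['R'].T@d['t']; s=(z/1000-c[2])/r[2]; return np.round((c+s*r)*1000,1)
E
python3 - <<'E'
from pj import *
print('collar top',[ray('top',118,422,270,180,6,z) for z in(45,55)])
print('pointer',ray('top',170,424,270,180,6,42))
print('side collar',[ray('side',240,140,270,220,8,z) for z in(45,55)])
print('side wing top near end',ray('side',238,85,270,220,8,82), ray('side',236,45,270,220,8,82))
for n in('top','side'):
    d=pickle.load(open('last_%s.pkl'%n,'rb'));P=d['P']*1000
    m=(abs(P[...,0]-520)<30)&(abs(P[...,1]-70)<30)&(P[...,2]>73)&(P[...,2]<95); print(n,np.round(np.median(P[m],0),1),m.sum(),np.round(P[m].min(0),0),np.round(P[m].max(0),0))
    m=(abs(P[...,0]-555)<25)&(abs(P[...,1]-17)<25)&(P[...,2]>90)&(P[...,2]<135); print('lever',n,np.round(np.median(P[m],0),1),m.sum(),np.round(P[m].min(0),0),np.round(P[m].max(0),0))
E
```

```text
collar top [array([524. ,  73.7,  45. ]), array([523.1,  72.9,  55. ])]
pointer [523.9  50.7  42. ]
side collar [array([519.6,  76.6,  45. ]), array([518.6,  65.3,  55. ])]
side wing top near end [518.2  64.   82. ] [519.6  85.5  82. ]
top [522.6  71.6  81.9] 70 [518.  54.  73.] [529.  90.  87.]
lever top [559.4  16.9 124.8] 41 [555.   9.  94.] [567.  25. 131.]
side [518.8  68.6  79.5] 42 [513.  49.  73.] [525.  88.  84.]
lever side [556.2  13.5 114.2] 54 [551.   2.  91.] [563.  28. 130.]
```

Emit:
servo_tool([
  {"tx": 1,"ty": -30,"tz": 0,"roll": -0.12},
  {"tx": 2,"ty": -35,"tz": 0,"roll": -0.12},
  {"tx": 2,"ty": -35,"tz": 0,"roll": -0.12},
  {"tx": 2,"ty": -5,"tz": -20,"roll": -0.12},
  {"tx": 0,"ty": 0,"tz": -30,"roll": -0.12},
  {"tx": 0,"ty": 0,"tz": -20,"roll": -0.03},
  {"tx": 0,"ty": 0,"tz": 0,"roll": 0},
  {"tx": 0,"ty": 0,"tz": 0,"roll": 0},
])

```text
time: 24.52
tcp_pos: [0.5212, 0.0658, 0.281]
eef_rot: [[0.999, -0.003, -0.04], [0.04, -0.0, 0.999], [-0.003, -1.0, -0.0]]
force: [0.4, -0.2, 0.7]
finger_gap: 0.0315
```

```bash
python3 look.py t side 260,190,340,250
```

```text
t 24.52 tcp [521.2  65.8 281. ] yaw 0.04 F [ 0.4 -0.2  0.7] gap 31.5
side scale 10
```

View pics/t_side.png

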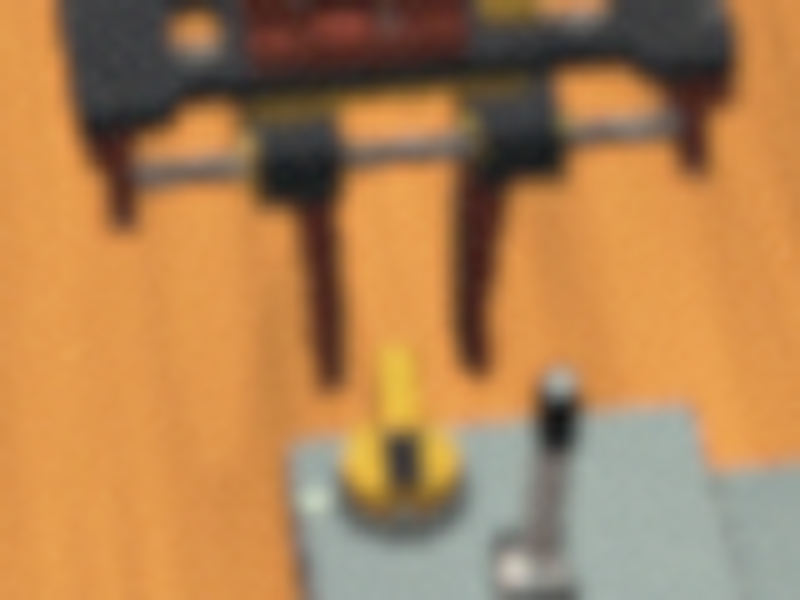

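Emit:
servo_tool([
  {"tx": 0,"ty": 5.5,"tz": -10,"roll": -0.004},
  {"tx": 0,"ty": 0,"tz": -15,"roll": 0},
  {"tx": 0,"ty": 0,"tz": -12,"roll": 0},
  {"tx": 0,"ty": 0,"tz": -8,"roll": 0},
  {"tx": 0,"ty": 0,"tz": 0,"roll": 0},
  {"tx": 0,"ty": 0,"tz": 0,"roll": 0},
])

```text
time: 25.07
tcp_pos: [0.5218, 0.0728, 0.2373]
eef_rot: [[0.999, 0.001, -0.035], [0.035, 0.0, 0.999], [0.001, -1.0, 0.0]]
force: [-1.3, 0.2, 3.0]
finger_gap: 0.0317
```

```bash
python3 look.py u side 260,190,340,250
```

```text
t 25.07 tcp [521.8  72.8 237.3] yaw 0.035 F [-1.3  0.2  3. ] gap 31.7
side scale 10
```

View pics/u_side.png

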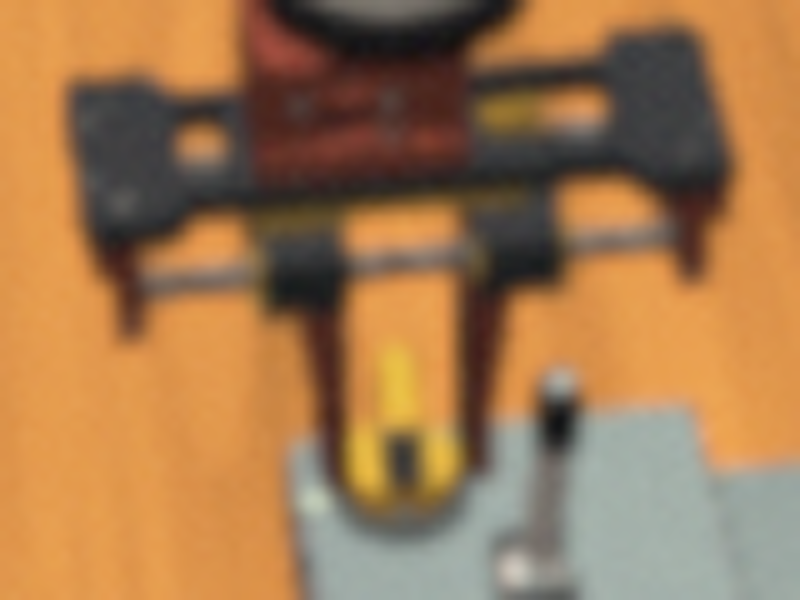

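Emit:
servo_tool([
  {"tx": 0,"ty": 0,"tz": 0,"roll": 0},
  {"tx": 0,"ty": 0,"tz": 0,"roll": 0},
  {"tx": 0,"ty": 0,"tz": 0,"roll": 0},
  {"tx": 0,"ty": 0,"tz": 0,"roll": 0},
  {"tx": 0,"ty": 0,"tz": 0,"roll": 0},
], claw=0, squeeze=30)

```text
time: 25.53
tcp_pos: [0.5214, 0.0725, 0.2373]
eef_rot: [[0.999, 0.001, -0.034], [0.034, 0.0, 0.999], [0.001, -1.0, 0.0]]
force: [-2.0, -0.3, 7.7]
finger_gap: 0.0117
```

Emit:
servo_tool([
  {"tx": 0,"ty": 0,"tz": 1.5,"roll": 0},
  {"tx": 0,"ty": 0,"tz": 0,"roll": -0.1},
  {"tx": 0,"ty": 0,"tz": 0,"roll": -0.12},
  {"tx": 0,"ty": 0,"tz": 0,"roll": -0.12},
  {"tx": 0,"ty": 0,"tz": 0,"roll": -0.12},
  {"tx": 0,"ty": 0,"tz": 0,"roll": -0.12},
  {"tx": 0,"ty": 0,"tz": 0,"roll": 0},
])

```text
time: 26.12
tcp_pos: [0.5204, 0.0728, 0.2374]
eef_rot: [[0.852, -0.003, 0.523], [-0.523, 0.001, 0.852], [-0.003, -1.0, -0.001]]
force: [-2.7, 2.9, -5.3]
finger_gap: 0.0118
```

```bash
python3 look.py v side 260,190,340,250
```

```text
t 26.12 tcp [520.4  72.8 237.4] yaw -0.551 F [-2.7  2.9 -5.3] gap 11.8
side scale 10
```

View pics/v_side.png

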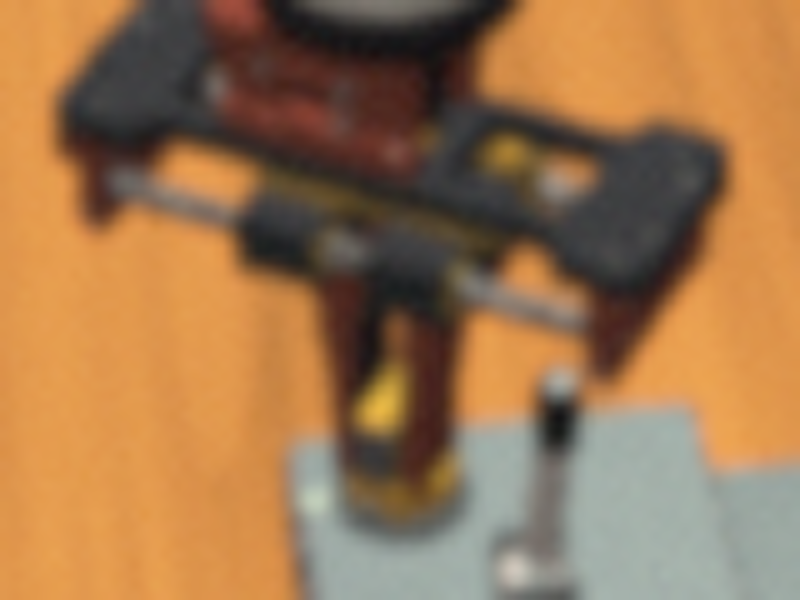

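```bash
python3 - <<'E'
from pj import *
for z in(164,172,179,186,195): print(z,ray('side',690,170,260,190,10,z),ray('side',125,228,260,190,10,z))
d=pickle.load(open('last_side.pkl','rb'));P=d['P']*1000
# leg points now around px (610,330)/10
for v in range(222,230):
    print(v,[tuple(np.round(P[v,u]).astype(int)) if P[v,u][2]==P[v,u][2] else None for u in range(317,327,2)])
E
```

```text
164 [598.8  58.3 164. ] [444.6  50.8 164. ]
172 [597.3  48.4 172. ] [444.3  41.  172. ]
179 [596.1  39.8 179. ] [444.   32.4 179. ]
186 [594.8  31.1 186. ] [443.8  23.8 186. ]
195 [593.2  20.  195. ] [443.5  12.8 195. ]
222 [(np.int64(562), np.int64(14), np.int64(150)), (np.int64(566), np.int64(5), np.int64(157)), (np.int64(571), np.int64(0), np.int64(161)), (np.int64(577), np.int64(2), np.int64(158)), (np.int64(586), np.int64(28), np.int64(135))]
223 [(np.int64(561), np.int64(8), np.int64(151)), (np.int64(566), np.int64(4), np.int64(154)), (np.int64(572), np.int64(4), np.int64(154)), (np.int64(578), np.int64(12), np.int64(146)), (np.int64(607), np.int64(180), np.int64(2))]
224 [(np.int64(583), np.int64(183), np.int64(-2)), (np.int64(566), np.int64(2), np.int64(152)), (np.int64(572), np.int64(6), np.int64(148)), (np.int64(579), np.int64(15), np.int64(140)), (np.int64(607), np.int64(181), np.int64(-3))]
225 [(np.int64(582), np.int64(174), np.int64(1)), (np.int64(566), np.int64(1), np.int64(150)), (np.int64(571), np.int64(3), np.int64(147)), (np.int64(578), np.int64(13), np.int64(138))
[... 276 characters left out ...]
))]
227 [(np.int64(581), np.int64(168), np.int64(-1)), (np.int64(566), np.int64(3), np.int64(141)), (np.int64(571), np.int64(1), np.int64(142)), (np.int64(599), np.int64(166), np.int64(-2)), (np.int64(605), np.int64(164), np.int64(0))]
228 [(np.int64(563), np.int64(21), np.int64(122)), (np.int64(566), np.int64(3), np.int64(137)), (np.int64(572), np.int64(6), np.int64(134)), (np.int64(599), np.int64(162), np.int64(-2)), (np.int64(605), np.int64(162), np.int64(-2))]
229 [(np.int64(562), np.int64(16), np.int64(123)), (np.int64(586), np.int64(163), np.int64(-5)), (np.int64(592), np.int64(155), np.int64(1)), (np.int64(598), np.int64(154), np.int64(1)), (np.int64(604), np.int64(154), np.int64(0))]
```

Emit:
servo_tool([
  {"tx": 0,"ty": 0,"tz": 0,"roll": -0.12},
  {"tx": 0,"ty": 0,"tz": 0,"roll": -0.12},
  {"tx": 0,"ty": 0,"tz": 0,"roll": -0.12},
  {"tx": 0,"ty": 0,"tz": 0,"roll": -0.12},
  {"tx": 0,"ty": 0,"tz": 0,"roll": 0},
])

```text
time: 26.58
tcp_pos: [0.5197, 0.0734, 0.2374]
eef_rot: [[0.516, -0.004, 0.857], [-0.857, 0.002, 0.516], [-0.004, -1.0, -0.003]]
force: [-3.7, 8.0, -3.6]
finger_gap: 0.0119
```

Emit:
servo_tool([
  {"tx": 0,"ty": 0,"tz": 0,"roll": -0.12},
  {"tx": 0,"ty": 0,"tz": 0,"roll": -0.12},
  {"tx": 0,"ty": 0,"tz": 0,"roll": -0.12},
  {"tx": 0,"ty": 0,"tz": 0,"roll": -0.12},
  {"tx": 0,"ty": 0,"tz": 0,"roll": -0.02},
  {"tx": 0,"ty": 0,"tz": 0,"roll": 0},
  {"tx": 0,"ty": 0,"tz": 0,"roll": 0},
])

```text
time: 27.17
tcp_pos: [0.5194, 0.0744, 0.2374]
eef_rot: [[0.047, -0.005, 0.999], [-0.999, 0.004, 0.047], [-0.004, -1.0, -0.005]]
force: [-5.0, 14.0, -2.0]
finger_gap: 0.0116
```

```bash
python3 look.py w side 260,190,340,250
```

```text
t 27.17 tcp [519.4  74.4 237.4] yaw -1.523 F [-5. 14. -2.] gap 11.6
side scale 10
```

View pics/w_side.png

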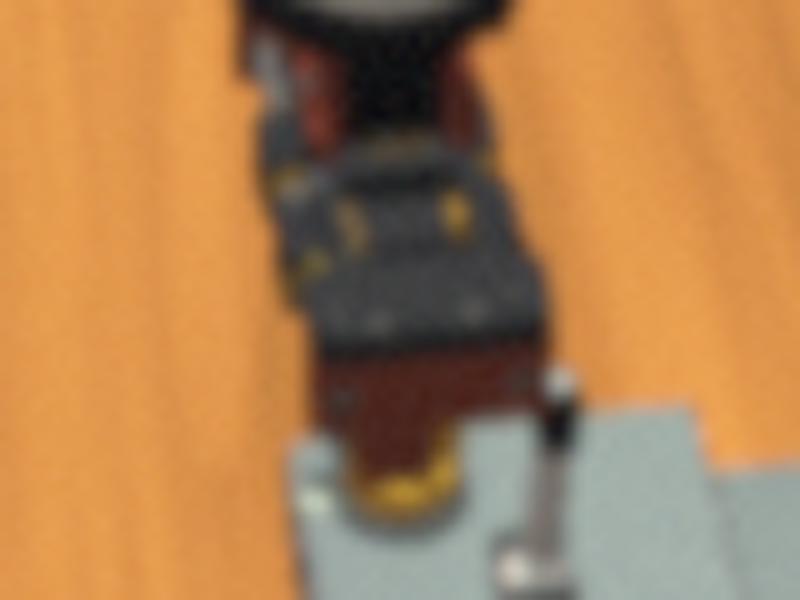

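Emit:
servo_tool([
  {"tx": 0,"ty": 2,"tz": 0,"roll": 0},
  {"tx": 0,"ty": 0,"tz": 0,"roll": 0},
])

```text
time: 27.38
tcp_pos: [0.5194, 0.0751, 0.2374]
eef_rot: [[0.049, -0.005, 0.999], [-0.999, 0.001, 0.049], [-0.001, -1.0, -0.005]]
force: [-5.4, 4.0, -1.5]
finger_gap: 0.0119
```

Emit:
servo_tool([
  {"tx": 0,"ty": 0,"tz": 0,"roll": 0},
  {"tx": 0,"ty": 0,"tz": 0,"roll": 0},
  {"tx": 0,"ty": 0,"tz": 0,"roll": 0},
  {"tx": 0,"ty": 0,"tz": 20,"roll": 0},
  {"tx": 0,"ty": 0,"tz": 35,"roll": 0},
  {"tx": 0,"ty": 0,"tz": 40,"roll": 0},
  {"tx": 0,"ty": 40,"tz": 0,"roll": 0},
  {"tx": 0,"ty": 40,"tz": 0,"roll": 0},
], claw=40)

```text
time: 28.05
tcp_pos: [0.5236, 0.1537, 0.3367]
eef_rot: [[0.041, 0.008, 0.999], [-0.999, 0.001, 0.041], [-0.0, -1.0, 0.008]]
force: [0.8, -0.7, -1.0]
finger_gap: 0.035
```

Emit:
servo_tool([
  {"tx": 0,"ty": 40,"tz": 0,"roll": 0},
  {"tx": 0,"ty": 20,"tz": 0,"roll": 0},
  {"tx": 0,"ty": 0,"tz": 0,"roll": 0},
], claw=0)

```text
time: 28.3
tcp_pos: [0.5219, 0.2179, 0.3339]
eef_rot: [[0.049, 0.003, 0.999], [-0.999, 0.002, 0.049], [-0.002, -1.0, 0.003]]
force: [-0.2, 0.9, -0.1]
finger_gap: 0.0185
```

```bash
python3 look.py x side 270,220,370,295 top 270,180,390,270
```

```text
t 28.3 tcp [521.9 217.9 333.9] yaw -1.522 F [-0.2  0.9 -0.1] gap 18.5
side scale 8
top scale 6
```

View pics/x_side.png

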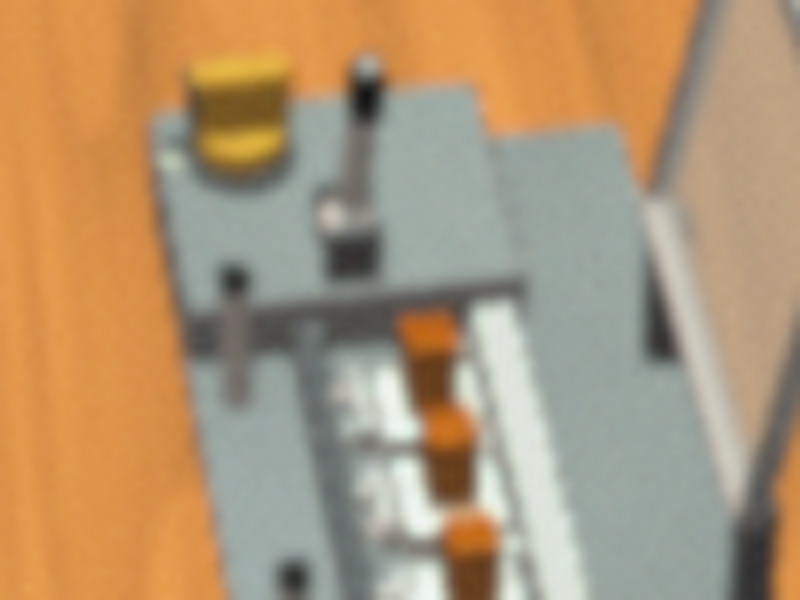

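View pics/x_top.png

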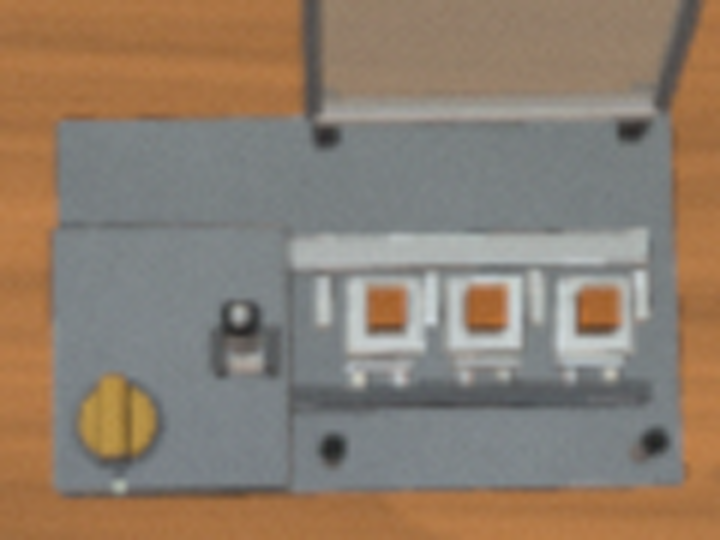

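```bash
python3 - <<'E'
from pj import *
print(ray('top',240,312,270,180,6,127),ray('side',368,68,270,220,8,127))
print('ears mid',ray('top',245,350,270,180,6,63), ray('side',345,205,270,220,8,63))
print([ray('top',u,v,270,180,6,26) for u,v in((323,300),(431,298),(536,296),(641,294))])
E
```

```text
[563.2  18.1 127. ] [558.3  16.  127. ]
ears mid [555.1  17.4  63. ] [550.7  18.4  63. ]
[array([583.2, -16.5,  26. ]), array([585.1, -65.5,  26. ]), array([ 586.9, -113.1,   26. ]), array([ 588.7, -160.7,   26. ])]
```

Emit:
servo_tool([
  {"tx": 12,"ty": -33,"tz": 0,"roll": 0},
  {"tx": 12,"ty": -33,"tz": 0,"roll": 0},
  {"tx": 12,"ty": -33,"tz": 0,"roll": 0},
  {"tx": 12,"ty": -33,"tz": 0,"roll": 0},
  {"tx": 12,"ty": -33,"tz": 0,"roll": 0},
  {"tx": 9,"ty": -35,"tz": 0,"roll": 0},
  {"tx": 0,"ty": 0,"tz": 0,"roll": 0},
  {"tx": 0,"ty": 0,"tz": -20,"roll": 0},
], claw=0)

```text
time: 29.07
tcp_pos: [0.5924, 0.0102, 0.3162]
eef_rot: [[0.04, 0.007, 0.999], [-0.999, -0.001, 0.04], [0.002, -1.0, 0.007]]
force: [-0.1, 0.5, -0.7]
finger_gap: 0.0005
```

Emit:
servo_tool([
  {"tx": 0,"ty": 0,"tz": -20,"roll": 0},
  {"tx": 0,"ty": 0,"tz": 0,"roll": 0},
  {"tx": 0,"ty": 0,"tz": 0,"roll": 0},
])

```text
time: 29.32
tcp_pos: [0.5894, 0.0133, 0.2924]
eef_rot: [[0.043, -0.003, 0.999], [-0.999, 0.0, 0.043], [-0.0, -1.0, -0.003]]
force: [-0.1, -0.8, 0.4]
finger_gap: 0.0005
```

```bash
python3 look.py y side 270,190,370,265
```

```text
t 29.32 tcp [589.4  13.3 292.4] yaw -1.527 F [-0.1 -0.8  0.4] gap 0.5
side scale 8
```

View pics/y_side.png

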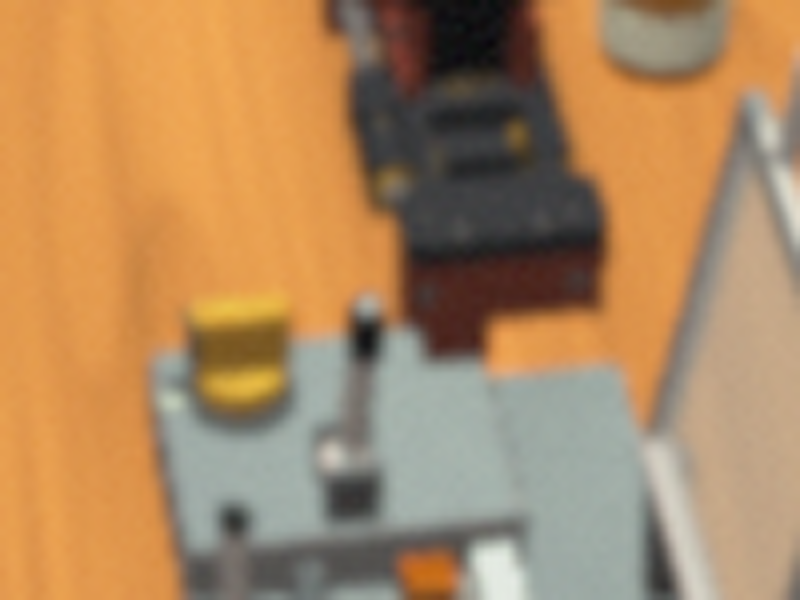

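```bash
python3 -c "
import numpy as np
r=58;px,pz=589.4,292.4
for t in np.arange(-0.15,1.58,0.123):
  x=552-r*np.sin(t)+5*np.cos(t)+10; z=52+r*np.cos(t)+5*np.sin(t)+182
  print(round(t,2),round(x,1),round(z,1),'d',round(x-px,1),round(z-pz,1)); px,pz=x,z
"
```

```text
-0.15 575.6 290.6 d -13.8 -1.8
-0.03 568.6 291.8 d -7.0 1.2
0.1 561.4 292.2 d -7.1 0.4
0.22 554.3 291.7 d -7.1 -0.5
0.34 547.3 290.3 d -7.0 -1.4
0.46 540.5 288.1 d -6.8 -2.2
0.59 534.0 285.0 d -6.5 -3.1
0.71 527.9 281.2 d -6.0 -3.8
0.83 522.4 276.7 d -5.5 -4.5
0.96 517.5 271.5 d -4.9 -5.2
1.08 513.2 265.7 d -4.3 -5.7
1.2 509.7 259.5 d -3.5 -6.2
1.33 506.9 252.9 d -2.7 -6.6
1.45 505.0 246.0 d -1.9 -6.9
1.57 504.0 238.9 d -1.0 -7.1
```

Emit:
servo_tool([
  {"tx": -4,"ty": 5,"tz": 0,"roll": 0},
  {"tx": -10,"ty": 0,"tz": -2,"roll": 0},
  {"tx": -7,"ty": 0,"tz": 1,"roll": 0},
  {"tx": -7,"ty": 0,"tz": 0,"roll": 0},
  {"tx": -7,"ty": -0.5,"tz": 0,"roll": 0},
  {"tx": -7,"ty": 0,"tz": -1.5,"roll": 0},
  {"tx": -7,"ty": -0.5,"tz": -2,"roll": 0},
  {"tx": 0,"ty": 0,"tz": 0,"roll": 0},
])

```text
time: 30.03
tcp_pos: [0.5396, 0.0184, 0.2883]
eef_rot: [[0.044, -0.002, 0.999], [-0.999, 0.0, 0.044], [-0.0, -1.0, -0.002]]
force: [0.1, -0.7, 0.0]
finger_gap: 0.0004
```

```bash
python3 look.py aa side 270,190,370,265
```

```text
t 30.03 tcp [539.6  18.4 288.3] yaw -1.526 F [ 0.1 -0.7  0. ] gap 0.4
side scale 8
```

View pics/aa_side.png

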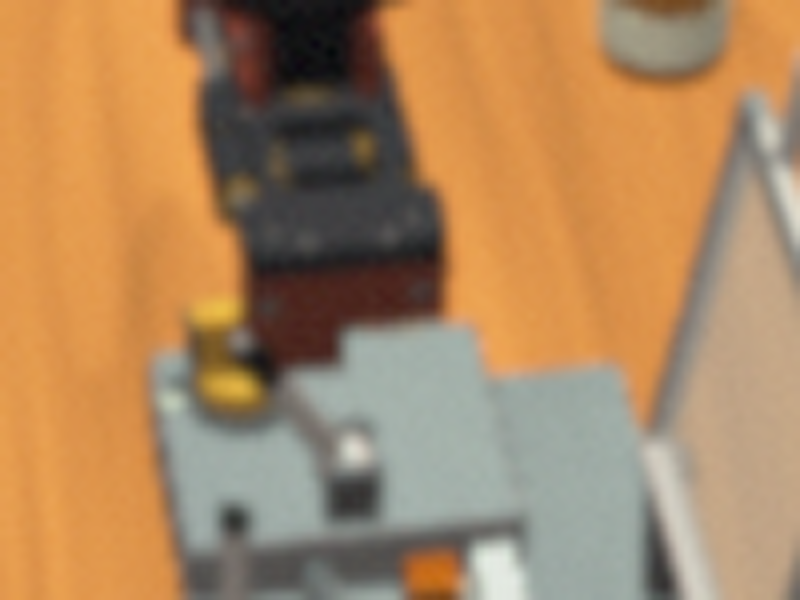

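Emit:
servo_tool([
  {"tx": -6.5,"ty": 0,"tz": -3,"roll": 0},
  {"tx": -6,"ty": -0.5,"tz": -4,"roll": 0},
  {"tx": -5.5,"ty": 0,"tz": -4.5,"roll": 0},
  {"tx": -5,"ty": 0,"tz": -5,"roll": 0},
  {"tx": -4,"ty": 0,"tz": -6,"roll": 0},
  {"tx": -3.5,"ty": 0,"tz": -6,"roll": 0},
  {"tx": 0,"ty": 0,"tz": 0,"roll": 0},
])

```text
time: 30.67
tcp_pos: [0.5095, 0.0179, 0.2587]
eef_rot: [[0.044, -0.003, 0.999], [-0.999, 0.0, 0.044], [-0.0, -1.0, -0.003]]
force: [0.7, -0.1, 1.7]
finger_gap: 0.0007
```

Emit:
servo_tool([
  {"tx": -2.5,"ty": 0,"tz": -6,"roll": 0},
  {"tx": -1.5,"ty": 0,"tz": -6,"roll": 0},
  {"tx": -1,"ty": 0,"tz": -5,"roll": 0},
  {"tx": 0,"ty": 0,"tz": -2,"roll": 0},
  {"tx": 0,"ty": 0,"tz": 0,"roll": 0},
  {"tx": 0,"ty": 0,"tz": 0,"roll": 0},
])

```text
time: 31.17
tcp_pos: [0.5055, 0.0181, 0.2406]
eef_rot: [[0.044, -0.001, 0.999], [-0.999, 0.001, 0.044], [-0.001, -1.0, -0.001]]
force: [0.1, -0.1, -0.2]
finger_gap: 0.0009
```

```bash
python3 look.py ab side 270,190,370,265
```

```text
t 31.17 tcp [505.5  18.1 240.6] yaw -1.527 F [ 0.1 -0.1 -0.2] gap 0.9
side scale 8
```

View pics/ab_side.png

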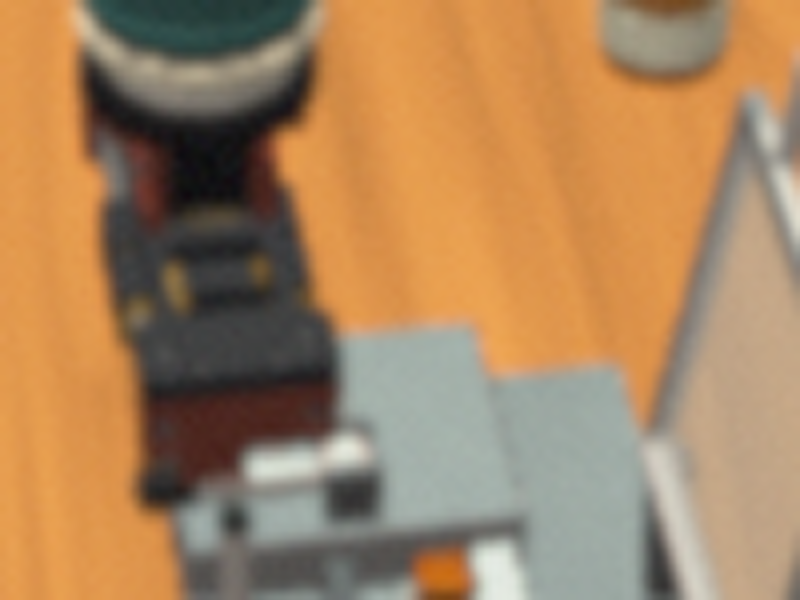

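Emit:
servo_tool([
  {"tx": 0,"ty": 0,"tz": -2,"roll": 0},
  {"tx": 0,"ty": 0,"tz": -2,"roll": 0},
  {"tx": 0,"ty": 0,"tz": 0,"roll": 0},
  {"tx": 0,"ty": 0,"tz": 0,"roll": 0},
])

```text
time: 31.55
tcp_pos: [0.5059, 0.0181, 0.2388]
eef_rot: [[0.045, 0.001, 0.999], [-0.999, 0.0, 0.045], [-0.0, -1.0, 0.001]]
force: [-4.9, 0.7, 20.9]
finger_gap: 0.0006
```

Emit:
servo_tool([
  {"tx": 0,"ty": 0,"tz": 10,"roll": 0},
  {"tx": 0,"ty": 0,"tz": 35,"roll": 0},
  {"tx": 0,"ty": 0,"tz": 40,"roll": 0},
  {"tx": -2,"ty": 40,"tz": 10,"roll": 0},
  {"tx": -2,"ty": 40,"tz": 10,"roll": 0},
  {"tx": -2,"ty": 40,"tz": 10,"roll": 0},
  {"tx": 0,"ty": 40,"tz": 0,"roll": 0},
  {"tx": 0,"ty": 0,"tz": 0,"roll": 0},
])

```text
time: 32.22
tcp_pos: [0.4997, 0.1836, 0.3534]
eef_rot: [[0.049, 0.003, 0.999], [-0.999, 0.004, 0.049], [-0.004, -1.0, 0.003]]
force: [0.2, -0.5, -0.3]
finger_gap: 0.0007
```

```bash
python3 look.py ac side 270,220,370,295 top 270,180,390,270
```

```text
t 32.22 tcp [499.7 183.6 353.4] yaw -1.522 F [ 0.2 -0.5 -0.3] gap 0.7
side scale 8
top scale 6
```

View pics/ac_side.png

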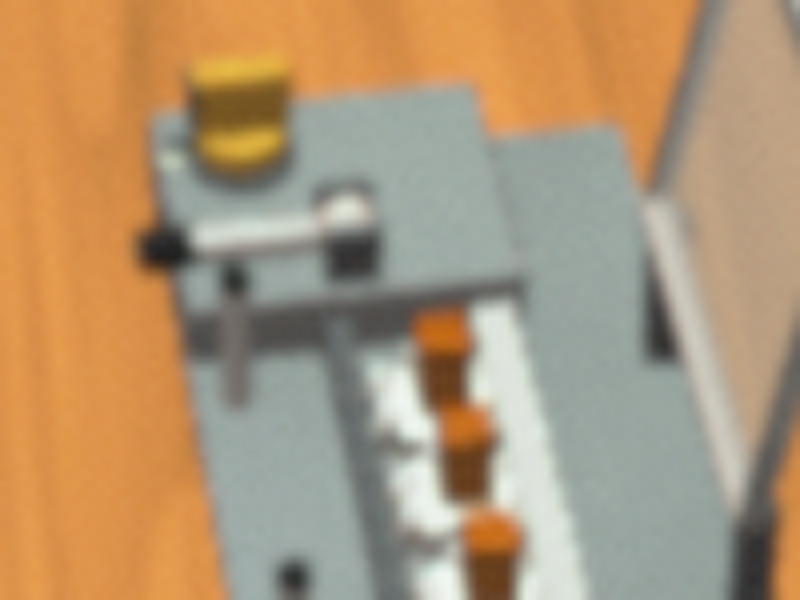

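View pics/ac_top.png

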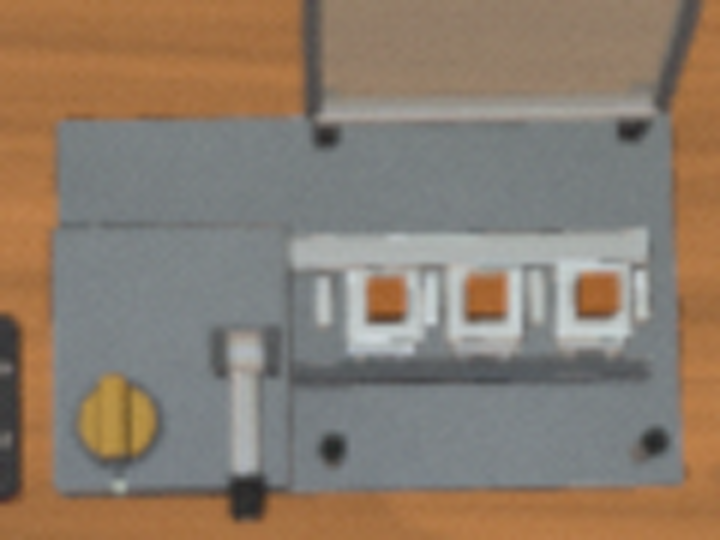

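Emit:
servo_tool([
  {"tx": 0,"ty": 0,"tz": 40,"roll": 0.12},
  {"tx": 0,"ty": -10,"tz": 40,"roll": 0.12},
  {"tx": 0,"ty": -10,"tz": 40,"roll": 0.12},
  {"tx": 20,"ty": -27,"tz": 5,"roll": 0.12},
  {"tx": 20,"ty": -27,"tz": 0,"roll": 0.12},
  {"tx": 20,"ty": -27,"tz": 0,"roll": 0.12},
  {"tx": 20,"ty": -27,"tz": 0,"roll": 0.12},
  {"tx": 20,"ty": -27,"tz": 0,"roll": 0.12},
], claw=36)

```text
time: 32.98
tcp_pos: [0.6001, 0.0196, 0.4768]
eef_rot: [[0.846, -0.001, 0.533], [-0.533, -0.0, 0.846], [-0.001, -1.0, -0.001]]
force: [0.5, 0.2, -0.5]
finger_gap: 0.0319
```

Emit:
servo_tool([
  {"tx": 20,"ty": -27,"tz": 0,"roll": 0.12},
  {"tx": 20,"ty": -27,"tz": 0,"roll": 0.12},
  {"tx": 20,"ty": -27,"tz": 0,"roll": 0.12},
  {"tx": 20,"ty": -27,"tz": 0,"roll": 0.12},
  {"tx": 20,"ty": -5,"tz": 0,"roll": 0.12},
  {"tx": 17,"ty": 0,"tz": 0,"roll": 0},
  {"tx": 0,"ty": 0,"tz": 0,"roll": 0},
  {"tx": 0,"ty": 0,"tz": 0,"roll": 0},
])

```text
time: 33.65
tcp_pos: [0.7166, -0.092, 0.4758]
eef_rot: [[1.0, -0.002, -0.031], [0.031, 0.0, 1.0], [-0.002, -1.0, 0.0]]
force: [0.0, 0.1, -0.8]
finger_gap: 0.0317
```

Emit:
servo_tool([
  {"tx": -19.5,"ty": 6,"tz": 0,"roll": 0.004},
  {"tx": 0,"ty": 0,"tz": 0,"roll": 0},
  {"tx": 0,"ty": 0,"tz": -10,"roll": 0},
  {"tx": 0,"ty": 0,"tz": 0,"roll": 0},
  {"tx": 0,"ty": 0,"tz": 0,"roll": 0},
])

```text
time: 34.07
tcp_pos: [0.697, -0.0842, 0.4663]
eef_rot: [[0.999, -0.001, -0.037], [0.037, 0.0, 0.999], [-0.001, -1.0, 0.0]]
force: [-0.1, 0.1, 0.6]
finger_gap: 0.0318
```

```bash
python3 look.py ad side 310,170,410,245
```

```text
t 34.07 tcp [697.  -84.2 466.3] yaw 0.037 F [-0.1  0.1  0.6] gap 31.8
side scale 8
```

View pics/ad_side.png

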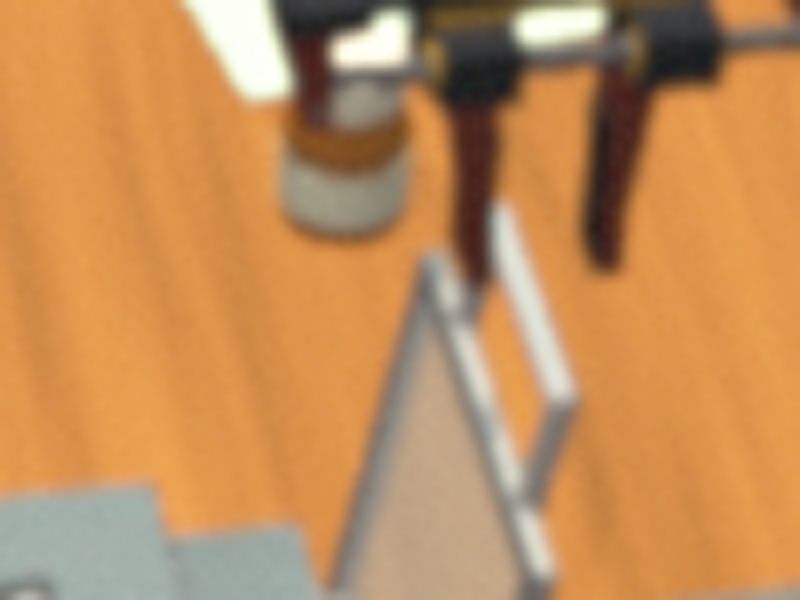

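Emit:
servo_tool([
  {"tx": 0,"ty": 0,"tz": -20,"roll": 0},
  {"tx": 0,"ty": 0,"tz": -18,"roll": 0},
  {"tx": 0,"ty": 0,"tz": 0,"roll": 0},
  {"tx": 0,"ty": 0,"tz": 0,"roll": 0},
])

```text
time: 34.45
tcp_pos: [0.6973, -0.0841, 0.4282]
eef_rot: [[0.999, -0.002, -0.038], [0.038, 0.0, 0.999], [-0.002, -1.0, 0.001]]
force: [0.1, 0.1, -0.6]
finger_gap: 0.0313
```

Emit:
servo_tool([
  {"tx": 0,"ty": 0,"tz": 0,"roll": 0},
  {"tx": 0,"ty": 0,"tz": 0,"roll": 0},
  {"tx": 0,"ty": 0,"tz": 0,"roll": 0},
  {"tx": 0,"ty": 0,"tz": 0,"roll": 0},
  {"tx": 0,"ty": 0,"tz": 0,"roll": 0},
], claw=0, squeeze=25)

```text
time: 34.87
tcp_pos: [0.6967, -0.0842, 0.4303]
eef_rot: [[0.999, -0.001, -0.038], [0.038, -0.0, 0.999], [-0.001, -1.0, -0.0]]
force: [-5.0, -0.1, 5.4]
finger_gap: 0.0091
```

```bash
python3 -c "
import numpy as np
th=[1.75,1.66,1.56,1.46,1.36,1.26,1.16,1.06,.96,.86,.76,.66,.56,.47,.39,.32,.26,.21,.17,.13,.1,.07,.04,.01,-.01]
for a,b in zip(th[:-1],th[1:]):
  dx=190*(np.cos(a)-np.cos(b)); print(round(b,2),round(dx*.9994,1),round(dx*.036,1),round(190*(np.sin(b)-np.sin(a)),1))"
```

```text
1.66 -16.9 -0.6 2.3
1.56 -19.0 -0.7 0.7
1.46 -18.9 -0.7 -1.2
1.36 -18.7 -0.7 -3.0
1.26 -18.3 -0.7 -4.9
1.16 -17.8 -0.6 -6.7
1.06 -17.0 -0.6 -8.4
0.96 -16.1 -0.6 -10.1
0.86 -15.0 -0.5 -11.7
0.76 -13.7 -0.5 -13.1
0.66 -12.4 -0.4 -14.4
0.56 -10.9 -0.4 -15.6
0.47 -8.4 -0.3 -14.9
0.39 -6.3 -0.2 -13.8
0.32 -4.6 -0.2 -12.5
0.26 -3.3 -0.1 -10.9
0.21 -2.2 -0.1 -9.2
0.17 -1.4 -0.1 -7.5
0.13 -1.1 -0.0 -7.5
0.1 -0.7 -0.0 -5.7
0.07 -0.5 -0.0 -5.7
0.04 -0.3 -0.0 -5.7
0.01 -0.1 -0.0 -5.7
-0.01 0.0 0.0 -3.8
```

Emit:
servo_tool([
  {"tx": -17,"ty": -0.5,"tz": 2.5,"roll": 0},
  {"tx": -19,"ty": -0.5,"tz": 0.5,"roll": 0},
  {"tx": -19,"ty": -1,"tz": -1,"roll": 0},
  {"tx": -18.5,"ty": -0.5,"tz": -3,"roll": 0},
  {"tx": -18.5,"ty": -1,"tz": -5,"roll": 0},
  {"tx": -18,"ty": -0.5,"tz": -6.5,"roll": 0},
  {"tx": 0,"ty": 0,"tz": 0,"roll": 0},
])

```text
time: 35.45
tcp_pos: [0.5847, -0.0881, 0.4168]
eef_rot: [[0.999, -0.002, -0.037], [0.037, -0.0, 0.999], [-0.002, -1.0, -0.0]]
force: [-5.9, 0.5, 5.5]
finger_gap: 0.0096
```

Emit:
servo_tool([
  {"tx": -17,"ty": -0.5,"tz": -8.5,"roll": 0},
  {"tx": -16,"ty": -0.5,"tz": -10,"roll": 0},
  {"tx": -15,"ty": -0.5,"tz": -11.5,"roll": 0},
  {"tx": -13.5,"ty": -0.5,"tz": -13,"roll": 0},
  {"tx": -12.5,"ty": -0.5,"tz": -14.5,"roll": 0},
  {"tx": -11,"ty": -0.5,"tz": -15.5,"roll": 0},
  {"tx": 0,"ty": 0,"tz": 0,"roll": 0},
])

```text
time: 36.03
tcp_pos: [0.5017, -0.0912, 0.342]
eef_rot: [[0.999, -0.001, -0.037], [0.037, 0.0, 0.999], [-0.001, -1.0, 0.0]]
force: [0.8, -0.4, -4.2]
finger_gap: 0.0095
```

Emit:
servo_tool([
  {"tx": -8.5,"ty": -0.5,"tz": -15,"roll": 0},
  {"tx": -6.5,"ty": 0,"tz": -14,"roll": 0},
  {"tx": -4.5,"ty": 0,"tz": -12.5,"roll": 0},
  {"tx": -3.5,"ty": 0,"tz": -11,"roll": 0},
  {"tx": -2,"ty": 0,"tz": -9,"roll": 0},
  {"tx": -1.5,"ty": 0,"tz": -7.5,"roll": 0},
  {"tx": 0,"ty": 0,"tz": 0,"roll": 0},
])

```text
time: 36.62
tcp_pos: [0.476, -0.0919, 0.2737]
eef_rot: [[0.999, -0.002, -0.038], [0.038, -0.0, 0.999], [-0.002, -1.0, -0.0]]
force: [-2.8, -4.1, -1.2]
finger_gap: 0.009
```

Emit:
servo_tool([
  {"tx": -1,"ty": 0,"tz": -7,"roll": 0},
  {"tx": -0.5,"ty": 0,"tz": -6,"roll": 0},
  {"tx": -0.5,"ty": 0,"tz": -5.5,"roll": 0},
  {"tx": 0,"ty": 0,"tz": -5,"roll": 0},
  {"tx": 0,"ty": 0,"tz": -4,"roll": 0},
  {"tx": 0,"ty": 0,"tz": 0,"roll": 0},
])

```text
time: 37.12
tcp_pos: [0.4734, -0.0919, 0.2466]
eef_rot: [[0.999, -0.003, -0.038], [0.038, -0.0, 0.999], [-0.003, -1.0, -0.0]]
force: [-6.2, -5.5, -2.7]
finger_gap: 0.0091
```

Continue slowly until the stops push back.

Emit:
servo_tool([
  {"tx": 0,"ty": 0,"tz": -2,"roll": 0},
  {"tx": 0,"ty": 0,"tz": -2,"roll": 0},
  {"tx": 0,"ty": 0,"tz": -2,"roll": 0},
  {"tx": 0,"ty": 0,"tz": 0,"roll": 0},
])

```text
time: 37.45
tcp_pos: [0.4733, -0.0919, 0.2409]
eef_rot: [[0.999, -0.003, -0.038], [0.038, -0.0, 0.999], [-0.003, -1.0, -0.0]]
force: [-7.0, -5.8, -2.3]
finger_gap: 0.0091
```

```bash
python3 look.py ae side 265,220,365,295
```

```text
t 37.45 tcp [473.3 -91.9 240.9] yaw 0.038 F [-7.  -5.8 -2.3] gap 9.1
side scale 8
```

View pics/ae_side.png

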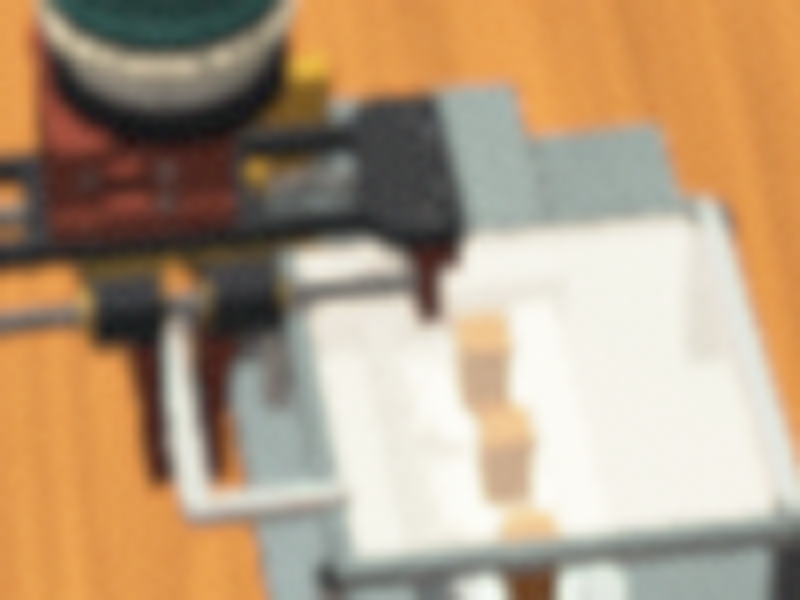

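Emit:
servo_tool([
  {"tx": -1,"ty": -0.5,"tz": -2,"roll": 0},
  {"tx": 0,"ty": 0,"tz": -2,"roll": 0},
  {"tx": 0,"ty": 0,"tz": -1,"roll": 0},
  {"tx": 0,"ty": 0,"tz": 0,"roll": 0},
])

```text
time: 37.83
tcp_pos: [0.4729, -0.0921, 0.2379]
eef_rot: [[0.999, -0.001, -0.038], [0.038, -0.0, 0.999], [-0.001, -1.0, -0.0]]
force: [-8.7, -0.8, 23.4]
finger_gap: 0.009
```

Emit:
servo_tool([
  {"tx": 0,"ty": 0,"tz": 0,"roll": 0},
  {"tx": 0,"ty": 0,"tz": 0,"roll": 0},
  {"tx": 0,"ty": 0,"tz": 0,"roll": 0},
  {"tx": 0,"ty": 0,"tz": 0,"roll": 0},
  {"tx": 0,"ty": 0,"tz": 15,"roll": 0},
  {"tx": 0,"ty": 0,"tz": 30,"roll": 0},
  {"tx": 0,"ty": 0,"tz": 40,"roll": 0},
  {"tx": 0,"ty": 0,"tz": 40,"roll": 0},
], claw=32)

```text
time: 38.5
tcp_pos: [0.4726, -0.0919, 0.3618]
eef_rot: [[0.999, -0.002, -0.038], [0.038, 0.001, 0.999], [-0.002, -1.0, 0.001]]
force: [1.1, 0.2, 0.4]
finger_gap: 0.0281
```

Emit:
servo_tool([
  {"tx": -2,"ty": 40,"tz": 0,"roll": 0},
  {"tx": -2,"ty": 40,"tz": 0,"roll": 0},
  {"tx": -2,"ty": 40,"tz": 0,"roll": 0},
  {"tx": -2,"ty": 40,"tz": 0,"roll": 0},
  {"tx": -2,"ty": 40,"tz": 0,"roll": 0},
  {"tx": -2,"ty": 40,"tz": 0,"roll": 0},
  {"tx": 0,"ty": 40,"tz": 0,"roll": 0},
  {"tx": 0,"ty": 0,"tz": 0,"roll": 0},
])

```text
time: 39.17
tcp_pos: [0.4607, 0.1938, 0.3614]
eef_rot: [[0.999, 0.001, -0.042], [0.042, 0.004, 0.999], [0.002, -1.0, 0.004]]
force: [1.0, 0.8, -0.1]
finger_gap: 0.0281
```

```bash
python3 look.py af side 270,220,370,295 top 270,180,390,270; python3 look.py ag top 0,0,640,480; python3 - <<'E'
import pickle,numpy as np
for n in('top','side'):
    d=pickle.load(open('last_%s.pkl'%n,'rb'));P=d['P']*1000
    m=(abs(P[...,0]-474)<8)&(abs(P[...,1]+93)<40)&(P[...,2]>60); print(n,np.round(np.median(P[m],0),1),m.sum())
E
```

```text
t 39.17 tcp [460.7 193.8 361.4] yaw 0.042 F [ 1.   0.8 -0.1] gap 28.1
side scale 8
top scale 6
t 39.27 tcp [460.8 189.5 361. ] yaw 0.042 F [-0.8 -0.1 -0.7] gap 27.8
top scale 1
top [475.9 -92.1  82.4] 125
side [470.6 -94.7  80.2] 75
```

View pics/af_side.png

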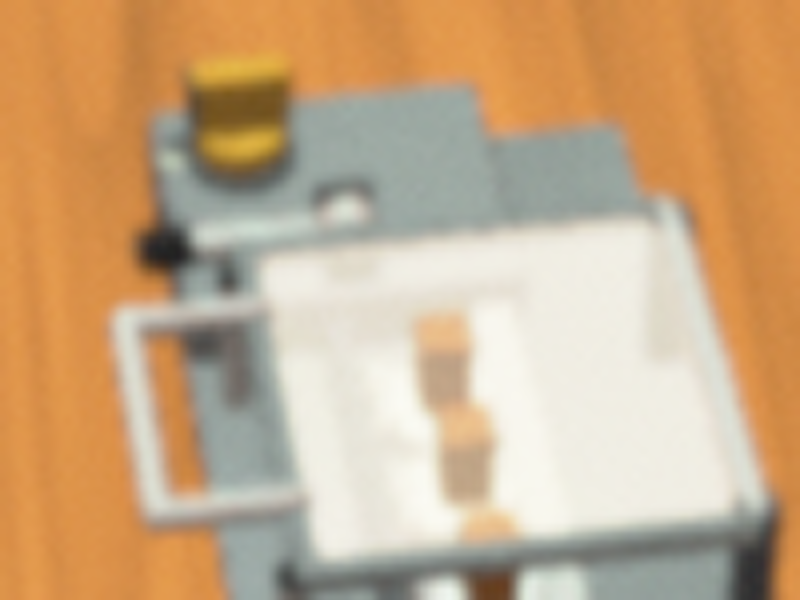

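View pics/af_top.png

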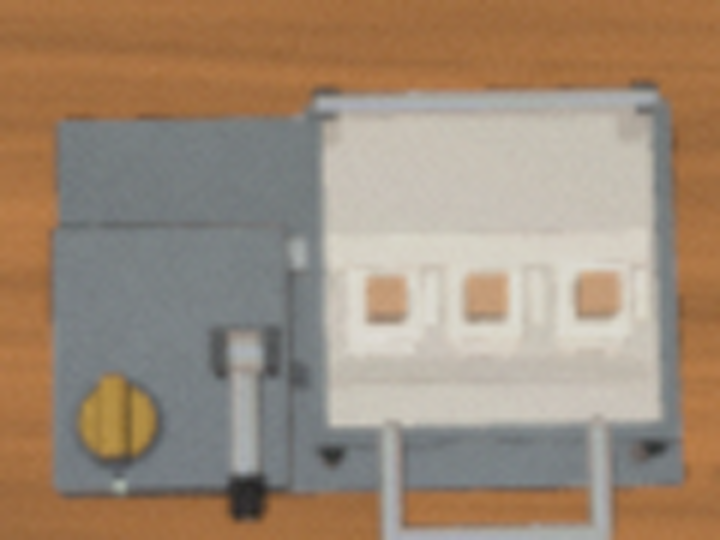

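View pics/ag_top.png

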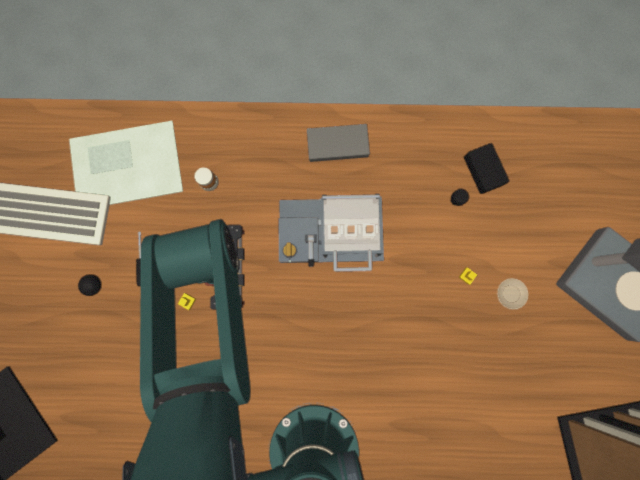

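Emit:
servo_tool([
  {"tx": 0,"ty": 0,"tz": 0,"roll": 0},
  {"tx": 0,"ty": 0,"tz": 0,"roll": 0},
  {"tx": 0,"ty": 0,"tz": 0,"roll": 0},
  {"tx": 0,"ty": 0,"tz": 0,"roll": 0},
])

```text
time: 39.65
tcp_pos: [0.4611, 0.1868, 0.3611]
eef_rot: [[0.999, -0.0, -0.036], [0.036, -0.0, 0.999], [-0.0, -1.0, -0.0]]
force: [-0.3, 0.9, -0.7]
finger_gap: 0.028
```

```bash
python3 -c "
from h import *
st(); print(hand_in())"
```

```text
t 39.65 tcp [461.1 186.8 361.1] yaw 0.036 F [-0.3  0.9 -0.7] gap 28.0
the job is handed in; nothing more can be done
None
```

The job is done and handed in at about 40 s of the 210 s; the hand-in gave no verdict. I swung the cover fully up and stood the three amber blocks in lanes 2, 0 and 1. I then turned the wing nut about 1.57 rad clockwise to the white mark, with the cam lever still open. Last, I flipped the lever flat and lowered the cover slowly onto its stops.

**Last checks:**
- **Blocks:** in the top picture, all three feet lie against the fence, with the pads against them on the jaw side. I estimated their positions across the lanes before the lever was closed. Lane 1 is centred; lanes 2 and 0 sit about 3 mm to the −y side, inside the 7 mm limit.
- **Nut:** the wing lies along the holder's x with the pointer at the mark, within roughly 0.05 rad by eye.
- **Lever:** it lies flat and pushed back with about 21 N at its stop.
- **Cover:** it pushed back with about 23 N at its stops. The bar's top then measured about 82 mm above the table, against about 83 mm expected when shut.
- **Other things on the desk:** the two yellow look-alikes, jar, eyepiece and dish were where they started. The arm partly hid the screwdriver in the last picture, so I did not check its full position.
- **Robot:** it stands clear of everything and its force reading is about zero.

**Not measured:** the jaw force on each block and the joint angles. I judged those from the pictures and contact forces only. The two cameras disagreed by about 4–5 mm in x, so I placed by measuring against the holder and gripper.

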